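Move the saucepan to the keep-warm zone and hang the splash guard

ROBOT

A 6-joint arm with a two-finger parallel gripper is mounted at the origin on the work surface. World frame = base frame: x ahead of the robot, y to its left, z up, the work surface at z = 0. Lengths are in m, angles in rad, forces in N, time in s.
With the tool pointing down it reaches from about 0.275 to 0.85 m from the base axis. Payload 5.2 kg.
Tool frame: the origin (TCP) lies between the finger pads; the fingertips stand 11 mm ahead of it and the grasp point (between the pads) lies 8 mm behind it; z points along the fingers, y is the direction in which the jaws open and shut (so a half turn about z gives the same grasp; the last joint's range is limited). The gripper opens to 85 mm and grips with 20 to 120 N. Pads are 22 mm wide; open, the fingers measure 114 mm over their backs; the gripper's body (76 mm by 85 mm) begins 54 mm behind the grasp point. The pads swing forward as they close: fully open they stand 13 mm farther back than shut.
Start: joints at [-1.4, 0.259, 1.535, -0, 1.348, -0.203], TCP at [0.201, -0.512, 0.206] pointing down, gripper open.
Joint ranges: [-3.14, 3.14], [-0.91, 2.08], [0.19, 2.58], [-1.22, 4.36], [0.22, 2.71], [-3.12, 3.12]. Speed limits (rad/s): [2.57, 2.57, 3.14, 3.14, 3.14, 3.14].

INTERFACE

Orientations are given as a unit quaternion [w, x, y, z].
In Python, from plant import readout, optics, workorder, finder gives the robot as it stands.
- The arm moves only by the tool jog_arm, never from a script. Its argument "moves" is a list that holds one entry, the list of rows, each a list of 7 numbers: the opening in per cent of the stroke, from 0 (shut) to 100 (fully open), then the shift along the world's x, y, z in mm, then the turn, a rotation vector about the world's x, y, z in rad. A call has 1 to 10 rows; each row is the pose to reach, as a shift and turn from the pose commanded when the call began; what a row does not reach only later rows make up. A row lasts 1/10 s, in which the tool goes at most 50 mm and 8.59 degrees, less where a joint would pass 70% of its speed; a pose out of reach is approached as far as the arm can. A call with a gripper value outside its range is refused whole. The fingers move at their own pace and stop on an object; "newtons" is the grip in N (left out, the last holds). Time passes only in rows, so rows that repeat a pose let the fingers close. It gives the time, the measured TCP pose, the force and the opening at its end, in the units of the state.
- readout.sense(): the state, without advancing time (a new reading comes with each control period).
- optics.snapshot(name): name is "side" or "top"; returns a dict with "image" (384x512x3 uint8, red, green, blue), "mtx" (3x3 intrinsics, pixels), "camera_from_world" (4x4, takes a point from world to camera coordinates). Camera axes: x right, y down, z forward; pixel columns grow to the right and rows downward; lengths in m; the calibration is good to about 2 mm. A picture is of the moment at which its call begins. There is no depth.
- workorder.sign_off(): hands the job in, once; it reports no verdict.
Trained networks look in the newest picture that a camera, given by its name, has taken for a name from the list of things; names that differ only in an ending like _2 or _b are one class to them, and where a whole thing is asked for, a point or a joint stands for the part that bears it (a point fixed in the world has none). Each returns a list of dicts, best first, with "score" (0 to 1); they miss things now and then, are a little off and sometimes report something else, mostly with a low value. They report only what shows in the picture. A call takes as long as a camera call.
- finder.silhouettes(camera, thing): "pixels" (384x512 bool, what is visible of it) and "pixel" ([column, row] in pixels, amid what is visible of it).
The state is a dict: "time_s": time; "joint_pos": joint angles; "dq": joint speeds; "tau": joint torques, N m; "ee_pos": TCP position; "eef_rot": TCP orientation; "force": force on the tool from outside, world axes, zero at the start; "moment": the same for the moment, N m; "grip_width": opening from 0.0 (shut) to 1.0 (fully open).
Only numpy, scipy, OpenCV 4.12 (cv2) and the standard library are available. Lean on these libraries where they do the work, as an engineer would, in place of code of your own. Each camera call takes 0.05 s, during which the arm holds its last target. There are 200 camera calls.

TASK

Children are about to gather at the far side of the hob, so make it safe: slide the saucepan across the glass, without lifting or tipping it, from the double-ring zone to the centre of the single-ring keep-warm zone, and leave its handle turned in sideways along the hob, pointing over the zone it came from. Hang the metal splash guard on the hob's far rail in front of the pan's new zone: with its lower edge swung outwards hook both lips over the rail, feel them come to rest gently on it, and swing it down to hang flat against the hob with its foot tucked underneath, without forcing or dropping it. Leave the bottles, the cups and the timer standing where they are.

Things in the scene. Friction and masses are not known exactly. Their poses are not given: they have to be found in the camera images.
- hob: Two-zone glass hob, fixed. Steel body 300 (x) by 480 (y) mm, from 35 to 75 mm above the table on four feet; black glass top at 80 mm. Origin: centre of its footprint at table height. +x: the far side (children, guard rail); +y: left seen from the robot, towards the double-ring zone. Far face: plane x = +150 mm.
- zone_boil (a point): Centre, on the glass, of the double-ring zone (rings 180 and 120 mm across), where the pan starts within about 15 mm. Axes as the hob's.
- zone_warm (a point): Centre, on the glass, of the single-ring keep-warm zone (160 mm across), 230 mm from the other towards hob -y. The pan's base, 130 mm across, belongs within the ring. Axes as the hob's.
- rail_foot (a point): Point at the level of the glass, 80 mm above the table, straight under the guard rail's axis, in front of the keep-warm zone (hob x 144, y -115 mm). The rail: steel tube 12 mm across along hob y, 464 mm long, its outer side flush with the hob's far face, clamped on three telescopic posts at hob y -226, 0, 226. Its axis is 116 to 138 mm above the table: not measured, feel for it.
- pan: Loose stainless saucepan, 140 mm across (146 at the rim), 105 mm high, base 130 mm across, 0.5 to 0.9 kg. Origin: centre of its underside; +z up, +x along its handle. At the start the handle sticks out over the rail, within 0.5 rad of hob +x; finally it must point along hob +y.
- pan_handle (a point): Place to grip the pan's straight black handle: on its centre line, 110 mm from the pan's axis, 92 mm above its underside. Handle 18 mm wide, 14 mm thick, free from 95 to 215 mm from the axis, rising 6 degrees outwards. Axes as the pan's: grip across y. Fingers more than 25 mm below this point may strike the rail at the start.
- pan_handle_end (a point): Outer end of the pan's handle, 215 mm from the pan's axis and 103 mm above its underside.
- guard: Loose splash guard of 3 mm aluminium sheet, 200 mm wide (y), 160 high (z), 0.35 to 0.55 kg; starts standing on the table left or right of the hob. Origin: bottom edge of the sheet's rear face, mid width; +z up the sheet, +x out of its front, where 130 mm high wings fold 32 mm forward at both ends. Hung home, its +x is the hob's +x, its rear face lies on rail and far face.
- guard_grip (a point): Centre of the black grip bar on the guard's top edge, at x = 1.5, z = 147.5 mm in the guard's frame. Bar 12 mm thick (x), 110 long (y), 35 high (z 130 to 165). Axes as the guard's.
- guard_hook (a point): Point midway between the guard's two hooks, at x = -6, z = 112 mm in its frame; it lies on the rail's axis when the guard hangs home. Hooks: 30 mm wide at y = -60 and +60, on the rear face, underside of their top at z = 118, 26 mm gap between rear face and the 3 mm lip, lip's lower end at z = 98. Axes as the guard's.
- guard_foot (a point): Rear edge of the guard's foot flange, at x = -20, z = 0 in its frame: 160 mm wide, 3 mm thick, from the sheet's bottom backwards. Hung home, bottom 4 to 26 mm above the table, it lies under the hob body, which bars hooking the 20 mm lips with the guard upright: swing the bottom out 0.3 to 0.45 rad, lower the lips over the rail, then swing down about the tube.
- bottle_a: Loose clear ribbed glass bottle, 66 mm across, 125 mm high, on the table; origin under its centre. Bystander.
- bottle_b: Same kind of glass bottle, elsewhere. Bystander.
- dropper: Loose white plastic dropper bottle, 38 mm across, 95 mm high; origin under its centre. Bystander.
- cups: Loose stack of clear plastic cups, 66 mm across, 108 mm high; origin under its centre. Bystander.
- timer: Loose round white kitchen timer, 52 mm across, 40 mm high, standing on the glass in the hob's near right corner; origin under its centre. Bystander.
- pipette_tray: White tray of pipettes, 200 by 90 by 40 mm, fixed, on the table at the other side of the hob than the guard; origin under its centre, x along its length.

How it is judged:
By the outcome, as a careful person would: the job done as asked, in the order asked, and still so for the second after the job is handed in, with the robot touching nothing.
It also fails if it takes over 61 s, if anything falls off the work surface, if the arm or the gripper's body presses on something with over 40 N, if the wrist force passes 120 N, or if a joint passes its speed limit or range.

## Working session

There is one attempt and no reset: what is moved stays moved. The work goes in short steps, Python scripts to look and compute and a tool call to move; the robot and the scene stay as the last step left them, time stands still between calls to the robot, and variables do not carry over. Pictures are saved under pics/ and viewed, about 8 in all and at most 12, crops included, and the job is handed in when it is done.

Besides the shell and the picture viewer there is one more tool, called as a command line: name --argument value ..., lists and objects as JSON in quotes. jog_arm: Moves the arm, as the interface text tells. Its arguments: {"type":"object","properties":{"moves":{"type":"array","items":{"type":"array","items":{"type":"array","items":{"type":"number"}}}},"newtons":{"type":"number"}},"required":["moves"]}

```bash
ls; mkdir -p pics; cat > h.py <<'E'
import numpy as np, cv2
from plant import readout, optics, workorder, finder
from scipy.spatial.transform import Rotation as R
def snap(c,fn=None):
    s=optics.snapshot(c)
    if fn: cv2.imwrite('pics/'+fn,s['image'][:,:,::-1])
    return s
def proj(s,P):
    P=np.atleast_2d(P);T=s['camera_from_world'];c=P@T[:3,:3].T+T[:3,3];p=c@s['mtx'].T
    return p[:,:2]/p[:,2:]
def ray(s,px,z):
    T=s['camera_from_world'];Rm=T[:3,:3];o=-Rm.T@T[:3,3]
    d=Rm.T@np.linalg.inv(s['mtx'])@np.array([px[0],px[1],1.]);return o+d*(z-o[2])/d[2]
def cam(s):
    T=s['camera_from_world'];return -T[:3,:3].T@T[:3,3]
E
python3 - <<'E'
from h import *
import pickle
print(readout.sense())
out={}
for c in('top','side'):
    s=snap(c,c+'0.png');print(c,cam(s),s['mtx'][0,0]);
    out[c]=s
    for t in['hob','pan','pan_handle','guard','bottle_a','dropper','cups','timer','pipette_tray','zone_boil','rail_foot','guard_grip']:
        try:
            r=finder.silhouettes(c,t)
        except Exception as e: print(t,e);continue
        out[c,t]=r
        print(c,t,[(round(x['score'],2),np.round(x['pixel']).tolist(),int(x['pixels'].sum()),np.round(ray(s,x['pixel'],0),3)[:2].tolist()) for x in r[:3]])
pickle.dump(out,open('o.pkl','wb'))
a=cv2.imread('pics/top0.png');b=cv2.imread('pics/side0.png')
E
```

```text
pics
{'time_s': 0.0, 'joint_pos': array([-1.39977380e+00,  2.59355267e-01,  1.53610432e+00,  1.29905192e-05,
        1.34801380e+00, -2.02846621e-01]), 'dq': array([ 0.00212326, -0.00105651, -0.00055978, -0.00030876, -0.0010061 ,
       -0.00271311]), 'tau': array([ 2.71315439e-04, -4.46030581e+01, -2.90571356e+01, -2.45651045e-04,
        1.16835741e-02,  1.31953200e-05]), 'ee_pos': array([ 0.20077152, -0.51141481,  0.20545963]), 'eef_rot': array([-9.40146160e-04,  9.82578387e-01,  1.85846251e-01,  2.12951031e-05]), 'force': array([-0.09167057, -0.99762007, -1.15173018]), 'moment': array([ 0.00368372, -0.00769052,  0.04605502]), 'grip_width': 0.9987577534923072}
top [ 0.30158455 -0.0248448   1.52292574] 436.6610174403599
top hob [(0.76, [258.0, 199.0], 11275, [0.473, -0.022]), (0.24, [346.0, 266.0], 408, [0.246, -0.326])]
top pan [(0.61, [215.0, 182.0], 1947, [0.532, 0.128])]
top pan_handle [(0.82, [216.0, 186.0], 2033, [0.515, 0.126])]
top guard [(0.62, [376.0, 190.0], 1147, [0.509, -0.436])]
top bottle_a [(0.94, [354.0, 130.0], 440, [0.723, -0.361]), (0.76, [145.0, 258.0], 336, [0
[... 700 characters left out ...]
[0.508, 0.013])]
side guard [(0.65, [263.0, 113.0], 1339, [0.51, -0.526]), (0.53, [336.0, 332.0], 914, [0.264, 0.336])]
side bottle_a [(0.76, [205.0, 137.0], 508, [0.71, -0.377])]
side dropper [(0.7, [160.0, 327.0], 323, [0.718, 0.356])]
side cups [(0.66, [335.0, 142.0], 606, [0.244, -0.385]), (0.57, [251.0, 224.0], 3254, [0.511, 0.002])]
side timer [(0.66, [312.0, 163.0], 208, [0.326, -0.272])]
side pipette_tray [(0.96, [233.0, 342.0], 3319, [0.526, 0.382])]
side zone_boil [(0.86, [281.0, 221.0], 11262, [0.422, -0.015]), (0.48, [336.0, 330.0], 932, [0.264, 0.332])]
side rail_foot [(0.61, [280.0, 222.0], 11260, [0.424, -0.009])]
side guard_grip [(0.55, [270.0, 115.0], 1471, [0.483, -0.515])]
```

View pics/top0.png

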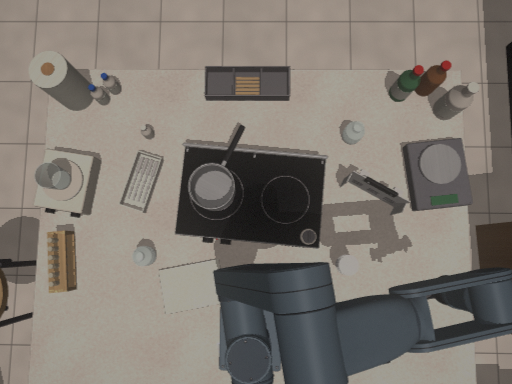

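View pics/side0.png

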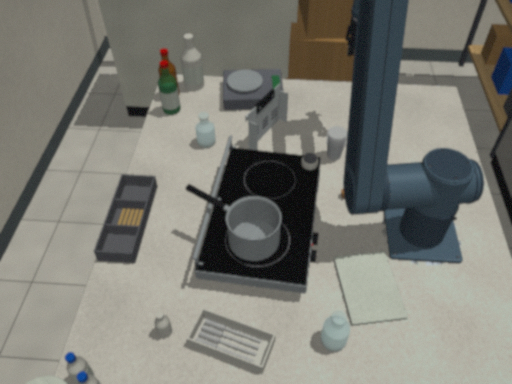

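```bash
cat >> h.py <<'E'
def circ(c,r,z,n=120):
    t=np.linspace(0,2*np.pi,n,endpoint=False);return np.c_[c[0]+r*np.cos(t),c[1]+r*np.sin(t),np.full(n,z)]
def hobpt(h,p):
    c,s=np.cos(h[2]),np.sin(h[2]);return np.array([h[0]+c*p[0]-s*p[1],h[1]+s*p[0]+c*p[1]])
def samp(img,px):
    return cv2.remap(img.astype(np.float32),px[:,0].astype(np.float32)[None],px[:,1].astype(np.float32)[None],cv2.INTER_LINEAR)[0]
E
python3 - <<'E'
from h import *
import pickle
from scipy.optimize import minimize,differential_evolution
o=pickle.load(open('o.pkl','rb'))
g={}
for c in('top','side'):
    G=cv2.cvtColor(o[c]['image'],cv2.COLOR_RGB2GRAY).astype(np.float32)
    g[c]=np.clip(G-cv2.medianBlur(G.astype(np.uint8),9),0,25).astype(np.float32); g[c]=cv2.GaussianBlur(g[c],(0,0),0.8)
def cost(h,cams=('top','side')):
    v=0
    for c in cams:
        P=np.vstack([circ(hobpt(h,(0,-.115)),.08,.08),circ(hobpt(h,(0,.115)),.09,.08)])
        v-=samp(g[c],proj(o[c],P)).mean()
    return v
for cams in (('top',),('side',),('top','side')):
    r=differential_evolution(lambda h:cost(h,cams),[(.43,.5),(-.06,.03),(-.25,.15)],seed=1,tol=1e-6)
    print(cams,r.x,r.fun)
h=r.x
# pan: rim circle z=.185 fit on the silhouette/gradient
tiles=[]
for c,b in(('top',(330,140,80,75)),('side',(230,70,80,75)),('top',(170,110,160,150)),('side',(180,170,160,150))):
    im=o[c]['image'][:,:,::-1].copy()
    x,y,w,hh=b;k=400/w
    t=cv2.resize(im[y:y+hh,x:x+w],(400,300 if w==80 else 375),interpolation=cv2.INTER_CUBIC)[:300]
    if w==160:
        k=2.5
        for P in(circ(hobpt(h,(0,-.115)),.08,.08),circ(hobpt(h,(0,.115)),.09,.08),np.array([[*hobpt(h,(sx*.15,sy*.24)),.075] for sx,sy in((1,1),(1,-1),(-1,-1),(-1,1))])):
            p=(proj(o[c],P)-[x,y])*k
            cv2.polylines(t,[np.int32(p)],True,(0,255,0),1)
    tiles.append(t)
cv2.imwrite('pics/c1.png',np.vstack([np.hstack(tiles[:2]),np.hstack(tiles[2:])]))
E
```

```text
('top',) [ 0.47406302  0.00325768 -0.09126473] -11.679126739501953
('side',) [ 0.47420327  0.00056011 -0.09008385] -11.361812591552734
('top', 'side') [ 0.47404426  0.0023161  -0.09056058] -22.61316680908203
```

View pics/c1.png

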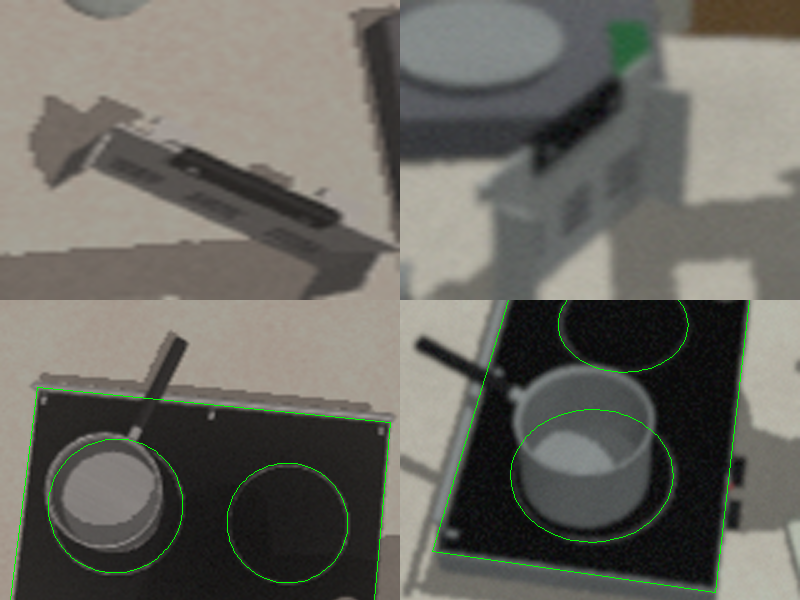

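```bash
cat >> h.py <<'E'
H=np.array([.4740,.0023,-.0906])
def hull(m,s,P,off,k):
    cv2.fillConvexPoly(m,cv2.convexHull(np.int32(np.round((proj(s,P)-off+.5)*k*16))),1,shift=4)
def box(x0,x1,y0,y1,z0,z1): return np.array([[x,y,z] for x in(x0,x1) for y in(y0,y1) for z in(z0,z1)])
PAN=[np.vstack([circ((0,0),.065,0,40),circ((0,0),.070,.012,40),circ((0,0),.073,.105,40)]),
 np.array([[r,y,z+.0105*(r-.11)/.105*1.0+d] for r in(.07,.215) for y in(-.009,.009) for z in(.092,) for d in(-.007,.007)])]
GUARD=[box(0,.003,-.1,.1,0,.16),box(0,.032,-.1,-.097,0,.13),box(0,.032,.097,.1,0,.13),box(-.0045,.0075,-.055,.055,.13,.165),box(-.02,0,-.08,.08,0,.003),
 box(-.029,0,-.075,-.045,.098,.121),box(-.029,0,.045,.075,.098,.121)]
def place(P,T):
    Rm,t=T;return P@Rm.T+t
def T3(x,y,yaw,z): return R.from_euler('z',yaw).as_matrix(),np.array([x,y,z])
def fit(views,parts,z,x0,bnd=(.03,.03,.3),excl=None):
    from scipy.optimize import differential_evolution
    k=3
    pre=[]
    for s,m in views:
        ys,xs=np.where(m);a=max(xs.min()-15,0);b=max(ys.min()-15,0);c=xs.max()+15;d=ys.max()+15
        sub=m[b:d,a:c].astype(np.uint8);pre.append((s,cv2.resize(sub,None,fx=k,fy=k,interpolation=cv2.INTER_NEAREST),(a,b)))
    def cost(p):
        v=0
        for s,m,off in pre:
            q=np.zeros_like(m)
            for P in parts: hull(q,s,place(P,T3(*p,z)),off,k)
            v-=(q&m).sum()/max((q|m).sum(),1)
        return v/len(pre)
    r=differential_evolution(cost,[(a-b,a+b) for a,b in zip(x0,bnd)],seed=2,popsize=12,maxiter=40)
    return r.x,r.fun
E
python3 - <<'E'
from h import *
import pickle
o=pickle.load(open('o.pkl','rb'))
V=lambda t,i=0:[(o[c],o[c,t][i]['pixels']) for c in('top','side')]
p0=(*hobpt(H,(0,.115)),-.42)
for v in (V('pan_handle'),V('pan_handle')[:1],V('pan_handle')[1:]):
    p=fit(v,PAN,.08,p0);print('pan',p)
g0=(.5,-.43,2.74)
for v in (V('guard'),V('guard')[:1],V('guard')[1:]):
    g=fit(v,GUARD,0,g0,(.06,.06,.4));print('guard',g)
for t,h in(('bottle_a',.06),('cups',.06),('timer',.1),('dropper',.05)):
    print(t,[np.round(ray(o['top'],x['pixel'],h)[:2],3) for x in o['top',t]])
E
```

```text
pan (array([ 0.49257467,  0.12178658, -0.45203719]), np.float64(-0.9480590921716091))
pan (array([ 0.49229041,  0.1212772 , -0.44646346]), np.float64(-0.9477884414771541))
pan (array([ 0.49348418,  0.12282235, -0.46444345]), np.float64(-0.9519765925643228))
guard (array([ 0.4999442 , -0.41139874,  2.63892984]), np.float64(-0.903425706812585))
guard (array([ 0.49990083, -0.41135043,  2.62951812]), np.float64(-0.9246842055275905))
guard (array([ 0.49934027, -0.41236388,  2.66939184]), np.float64(-0.9060250094732853))
bottle_a [array([ 0.707, -0.348]), array([0.264, 0.353])]
cups [array([ 0.248, -0.318])]
timer [array([ 0.345, -0.183])]
dropper [array([0.706, 0.363])]
```

jog_arm --moves '[[[100, 0, 0, 40, 0, 0, 0], [100, 20, 30, 70, 0, 0, 0], [100, 45, 67, 80, 0, 0, -0.06], [100, 70, 105, 80, 0, 0, -0.12], [100, 95, 142, 80, 0, 0, -0.18], [100, 120, 180, 80, 0, 0, -0.24], [100, 145, 217, 80, 0, 0, -0.3], [100, 170, 255, 80, 0, 0, -0.36], [100, 195, 292, 80, 0, 0, -0.4], [100, 195, 292, 80, 0, 0, -0.4]]]'

```text
time_s: 2.3
ee_pos: [0.398, -0.2154, 0.2867]
eef_rot: [-0.001, 1.0, -0.01, 0.001]
force: [0.2, -0.7, 0.3]
grip_width: 0.999
```

jog_arm --moves '[[[100, 30, 45, 0, 0, 0, -0.06], [100, 60, 90, 0, 0, 0, -0.12], [100, 90, 135, 0, 0, 0, -0.18], [100, 120, 180, 0, 0, 0, -0.24], [100, 150, 225, 0, 0, 0, -0.32], [100, 175, 263, 0, 0, 0, -0.4], [100, 195, 292, 0, 0, 0, -0.426], [100, 195, 293, 0, 0, 0, -0.426], [100, 195, 293, 0, 0, 0, -0.426], [100, 195, 293, 0, 0, 0, -0.426]]]'

```text
time_s: 3.3
ee_pos: [0.5904, 0.0716, 0.2861]
eef_rot: [0.0, 0.975, -0.224, -0.0]
force: [-0.8, -0.4, -0.2]
grip_width: 1.0
```

```bash
cat >> h.py <<'E'
def st():
    s=readout.sense();q=s['eef_rot'];r=R.from_quat([*q[1:],q[0]]);m=r.as_matrix()
    s['R']=m;s['psi']=np.arctan2(m[1,0],m[0,0])
    print('t',round(s['time_s'],2),'pos',np.round(s['ee_pos']*1e3,1),'psi',round(s['psi'],3),'z',np.round(m[:,2],3),'F',np.round(s['force'],1),'M',np.round(s['moment'],2),'g',round(s['grip_width'],3),'q',np.round(s['joint_pos'],2))
    return s
E
python3 -c "
from h import *;s=st();print((np.array([.5916,.0738,.164])-s['ee_pos'])*1e3,-.452-s['psi'])"
```

```text
t 3.3 pos [590.4  71.6 286.1] psi -0.453 z [-0.001 -0.001 -1.   ] F [-0.8 -0.4 -0.2] M [ 0.    0.03 -0.03] g 1.0 q [-0.07  0.3   1.28 -0.    1.56  1.96]
[   1.17785765    2.17176356 -122.14283806] 0.0005944820024613717
```

jog_arm --moves '[[[100, 1, 2, -25, 0, 0, 0], [100, 1, 2, -55, 0, 0, 0], [70, 1, 2, -85, 0, 0, 0], [60, 1, 2, -110, 0, 0, 0], [50, 1, 2, -122, 0, 0, 0], [50, 1, 2, -122, 0, 0, 0], [50, 1, 2, -122, 0, 0, 0]]]' --newtons 40

```text
time_s: 4.0
ee_pos: [0.5924, 0.074, 0.1657]
eef_rot: [-0.0, 0.974, -0.225, 0.001]
force: [-0.4, 0.6, 0.5]
grip_width: 0.499
```

```bash
python3 - <<'E'
from h import *;st()
tl=[]
for c,b in(('top',(190,100,80,60)),('side',(180,150,120,90))):
    im=snap(c)['image'][:,:,::-1];x,y,w,h=b;tl.append(cv2.resize(im[y:y+h,x:x+w],(400,300),interpolation=cv2.INTER_CUBIC))
cv2.imwrite('pics/c2.png',np.hstack(tl))
E
```

```text
t 4.0 pos [592.4  74.  165.7] psi -0.453 z [ 0.002 -0.    -1.   ] F [-0.4  0.6  0.5] M [-0.05  0.01  0.02] g 0.499 q [-0.06  0.37  1.48 -0.    1.29  1.96]
```

View pics/c2.png

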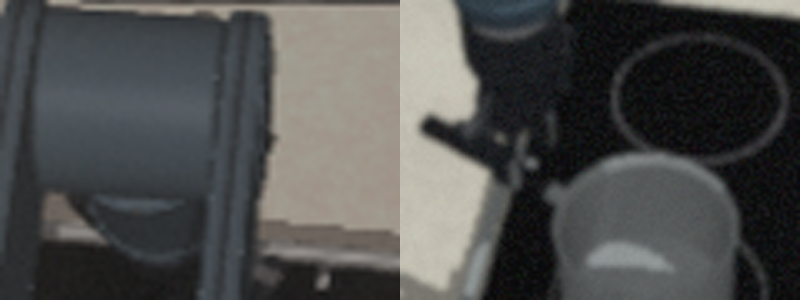

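jog_arm --moves '[[[25, 0, 0, 0, 0, 0, 0], [15, 0, 0, 0, 0, 0, 0], [0, 0, 0, 0, 0, 0, 0], [0, 0, 0, 0, 0, 0, 0], [0, 0, 0, 0, 0, 0, 0], [0, 0, 0, 0, 0, 0, 0]]]' --newtons 40

```text
time_s: 4.7
ee_pos: [0.5918, 0.075, 0.1643]
eef_rot: [-0.0, 0.975, -0.224, -0.0]
force: [0.4, -0.6, 0.5]
grip_width: 0.004
```

```bash
python3 - <<'E'
from h import *;s=st()
p=s['ee_pos'][:2];a=-.452;pan=p-.11*np.array([np.cos(a),np.sin(a)]);print('pan',pan)
W=hobpt(H,(0,-.115));b=np.pi/2+H[2];print('warm',W,b-a)
n=20
for i in range(1,n+1):
    f=i/n;c=pan+(W-pan)*f;t=a+(b-a)*f;q=c+.11*np.array([np.cos(t),np.sin(t)])-p
    print(np.round(q*1e3).astype(int).tolist(),round((b-a)*f,3))
E
```

```text
t 4.7 pos [591.8  75.  164.3] psi -0.452 z [-0.  0. -1.] F [ 0.4 -0.6  0.5] M [ 0.03 -0.01 -0.01] g 0.004 q [-0.06  0.37  1.48  0.    1.29  1.96]
pan [0.49287545 0.12308312]
warm [ 0.46359525 -0.11222834] 1.9321963267948965
[3, -2] 0.097
[4, -4] 0.193
[5, -5] 0.29
[5, -6] 0.386
[4, -7] 0.483
[1, -9] 0.58
[-2, -10] 0.676
[-6, -11] 0.773
[-12, -13] 0.869
[-18, -16] 0.966
[-25, -18] 1.063
[-33, -22] 1.159
[-42, -26] 1.256
[-51, -30] 1.353
[-61, -36] 1.449
[-72, -42] 1.546
[-83, -50] 1.642
[-95, -58] 1.739
[-106, -67] 1.836
[-118, -78] 1.932
```

```bash
python3 - <<'E'
from h import *
tl=[]
for c,b in(('top',(170,100,120,90)),('side',(175,150,120,90))):
    s=snap(c);im=s['image'][:,:,::-1].copy();x,y,w,h=b
    r=finder.silhouettes(c,'pan_handle');print([(q['score'],q['pixel'],q['pixels'].sum()) for q in r])
    if c=='side':print(fit([(s,r[0]['pixels'])],PAN,.08,(.4926,.1218,-.45)))
    t=cv2.resize(im[y:y+h,x:x+w],(400,300),interpolation=cv2.INTER_CUBIC);
    p=(proj(s,[[.5918,.075,.1643],[.5918,.075,.1533],[.5918,.075,.172]])-[x,y])*400/w
    for i,q in enumerate(p): cv2.circle(t,tuple(int(v) for v in q),2,[(0,0,255),(0,255,0),(255,0,0)][i],-1)
    tl.append(t)
cv2.imwrite('pics/c3.png',np.hstack(tl))
E
```

```text
[(0.7, [379.0, 190.8], np.int64(1047)), (0.56, [214.4, 171.8], np.int64(584)), (0.39, [274.1, 192.2], np.int64(8522))]
[(0.69, [251.5, 224.6], np.int64(3237))]
(array([ 0.49205888,  0.1230412 , -0.47202581]), np.float64(-0.9335774228040048))
```

View pics/c3.png

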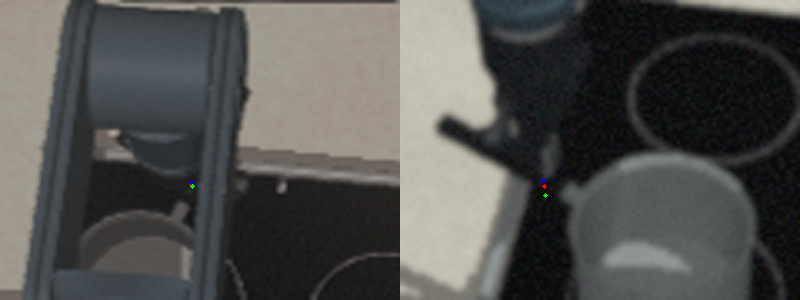

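```bash
python3 - <<'E'
from h import *
s=snap('side');im=s['image'][:,:,::-1].astype(float);x,y,w,h=185,145,60,75
t=cv2.resize(im[y:y+h,x:x+w],(480,600),interpolation=cv2.INTER_CUBIC);t=np.uint8(np.clip(255*(np.clip(t,0,255)/255)**.5,0,255))
k=8
cv2.imwrite('pics/c4.png',t)
q=st();m=q['R'];o=q['ee_pos']
for n,v in dict(tcp=(0,0,0),tip=(0,0,.011),xp=(.02,0,0),yp=(0,.04,0),ym=(0,-.04,0),back=(0,0,-.05)).items(): print(n,(proj(s,o+m@np.array(v))[0]-[x,y])*k)
E
```

```text
t 4.95 pos [591.9  75.  164.3] psi -0.452 z [-0.  0. -1.] F [0.4 0.2 0.2] M [-0.03 -0.02 -0.02] g 0.001 q [-0.06  0.37  1.48 -0.    1.29  1.96]
tcp [266.01856724 487.84076303]
tip [268.17067555 508.48062699]
xp [216.90329039 465.25213639]
yp [329.96314152 410.54611321]
ym [199.79009061 567.89613859]
back [255.88543913 390.65867163]
```

View pics/c4.png

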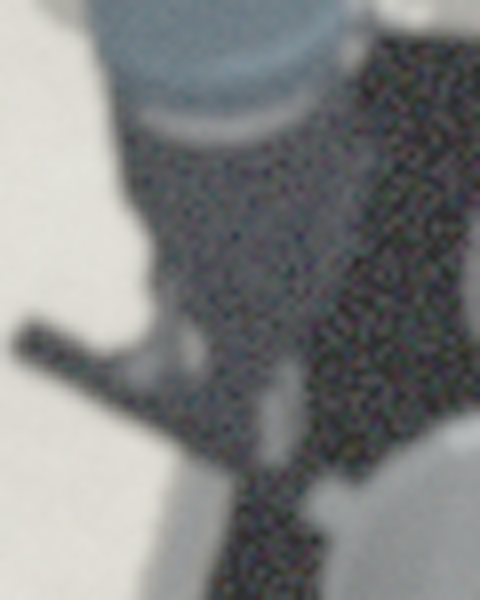

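```bash
python3 - <<'E'
from h import *
for c in('side','top'):
    a=[optics.snapshot(c)['image'].astype(np.float32) for _ in range(6)];np.save('closed_%s.npy'%c,np.mean(a,0))
st()
E
```

```text
t 5.55 pos [591.9  75.  164.3] psi -0.452 z [ 0.  0. -1.] F [ 0.4  0.2 -0.2] M [ 0.04 -0.    0.  ] g 0.002 q [-0.06  0.37  1.48  0.    1.29  1.96]
```

jog_arm --moves '[[[45, 0, 0, 0, 0, 0, 0], [45, 0, 0, 0, 0, 0, 0], [45, 0, 0, 0, 0, 0, 0], [45, 0, 0, 0, 0, 0, 0], [45, 0, 0, 0, 0, 0, 0]]]'

```text
time_s: 6.05
ee_pos: [0.5918, 0.075, 0.1643]
eef_rot: [-0.0, 0.975, -0.224, -0.0]
force: [0.4, -0.4, -0.0]
grip_width: 0.45
```

```bash
python3 - <<'E'
from h import *
q=st();m=q['R'];o=q['ee_pos'];x,y,w,h=185,145,60,75
a=np.load('closed_side.npy');ss=[optics.snapshot('side') for _ in range(6)];s=ss[0];b=np.mean([i['image'].astype(np.float32) for i in ss],0)
t=[]
for im in(a,b):
    u=cv2.resize(im[y:y+h,x:x+w,::-1],None,fx=6.6,fy=6.6,interpolation=cv2.INTER_CUBIC)
    t.append(np.uint8(np.clip(255*(np.clip(u,0,255)/200)**.5,0,255)))
for u in t:
    for g in(.06,.08,.092):pass
d=np.abs(a-b).max(2)[y:y+h,x:x+w];ys,xs=np.where(d>6);print('diff rows',ys.min(),ys.max(),'bottom px',[(xs[i],ys[i]) for i in np.argsort(-ys)[:8]])
for n,v in dict(tipyp=(0,.019,.008),tipym=(0,-.019,.008)).items(): print(n,(proj(s,o+m@np.array(v))[0]-[x,y]))
cv2.imwrite('pics/c5.png',np.hstack(t))
E
```

```text
t 6.05 pos [591.8  75.  164.3] psi -0.452 z [-0.  0. -1.] F [ 0.4 -0.4 -0. ] M [-0.03  0.07 -0.01] g 0.45 q [-0.06  0.37  1.48  0.    1.29  1.96]
diff rows 5 72 bottom px [(np.int64(37), np.int64(72)), (np.int64(38), np.int64(71)), (np.int64(37), np.int64(71)), (np.int64(32), np.int64(65)), (np.int64(31), np.int64(63)), (np.int64(30), np.int64(63)), (np.int64(29), np.int64(63)), (np.int64(32), np.int64(62))]
tipyp [37.2637923  58.22643316]
tipym [29.5739504 67.5549218]
```

View pics/c5.png

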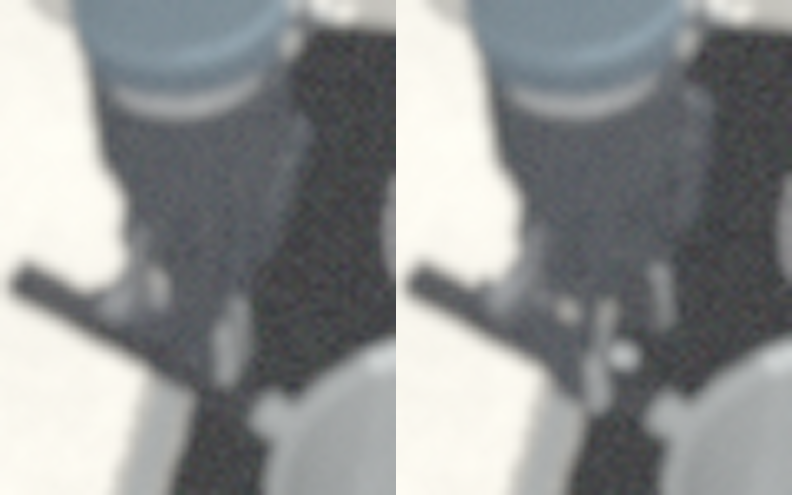

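jog_arm --moves '[[[40, 0, 0, -3, 0, 0, 0], [40, 0, 0, -6, 0, 0, 0], [40, 0, 0, -6, 0, 0, 0], [10, 0, 0, -6, 0, 0, 0], [0, 0, 0, -6, 0, 0, 0], [0, 0, 0, -6, 0, 0, 0], [0, 0, 0, -6, 0, 0, 0], [0, 0, 0, -6, 0, 0, 0]]]'

```text
time_s: 7.15
ee_pos: [0.5919, 0.075, 0.1584]
eef_rot: [-0.0, 0.975, -0.224, 0.0]
force: [-0.4, -0.3, 0.6]
grip_width: 0.003
```

```bash
python3 - <<'E'
from h import *
st();s=snap('side');r=finder.silhouettes('side','pan_handle');print([(q['score'],q['pixel'],q['pixels'].sum()) for q in r])
for x in range(2):
  print(fit([(s,r[0]['pixels'])],PAN,.08,(.4926,.1218,-.45)));break
E
```

```text
t 7.15 pos [591.9  75.  158.4] psi -0.452 z [ 0. -0. -1.] F [-0.4 -0.3  0.6] M [-0.   -0.03  0.05] g 0.003 q [-0.06  0.38  1.49 -0.    1.28  1.96]
[(0.57, [250.6, 226.3], np.int64(3133)), (0.31, [259.8, 127.5], np.int64(499))]
(array([ 0.49285156,  0.12358789, -0.4714583 ]), np.float64(-0.9174255034433239))
```

jog_arm --moves '[[[0, 0, 0, 30, 0, 0, 0], [0, 0, 0, 60, 0, 0, 0], [0, 40, 0, 75, 0, 0, 0], [0, 80, 0, 80, 0, 0, 0], [0, 80, 0, 80, 0, 0, 0], [0, 80, 0, 80, 0, 0, 0]]]'

```text
time_s: 7.85
ee_pos: [0.6719, 0.0749, 0.237]
eef_rot: [0.0, 0.975, -0.224, -0.001]
force: [-0.7, -0.0, -0.8]
grip_width: 0.0
```

```bash
python3 - <<'E'
from h import *
q=st();m=q['R'];o=q['ee_pos'];x,y,w,h=165,115,100,110
s=snap('side');u=cv2.resize(s['image'][y:y+h,x:x+w,::-1],None,fx=5.4,fy=5.4,interpolation=cv2.INTER_CUBIC)
for v,c in(((0,0,0),(0,0,255)),((0,0,.011),(0,255,0)),((0,0,-.062),(255,0,0))):
    p=(proj(s,o+m@np.array(v))[0]-[x,y]+.5)*5.4;cv2.circle(u,(int(p[0]),int(p[1])),2,c,-1)
for P in PAN[1:]:
    p=(proj(s,place(P,T3(.4926,.1228,-.452,.08)))-[x,y]+.5)*5.4
    cv2.polylines(u,[np.int32(cv2.convexHull(np.float32(p)))],True,(0,255,255),1)
cv2.imwrite('pics/c6.png',u)
E
```

```text
t 7.85 pos [671.9  74.9 237. ] psi -0.452 z [-0.002  0.    -1.   ] F [-0.7 -0.  -0.8] M [ 0.03 -0.01  0.01] g 0.0 q [-0.05  0.48  1.14  0.    1.53  1.97]
```

View pics/c6.png

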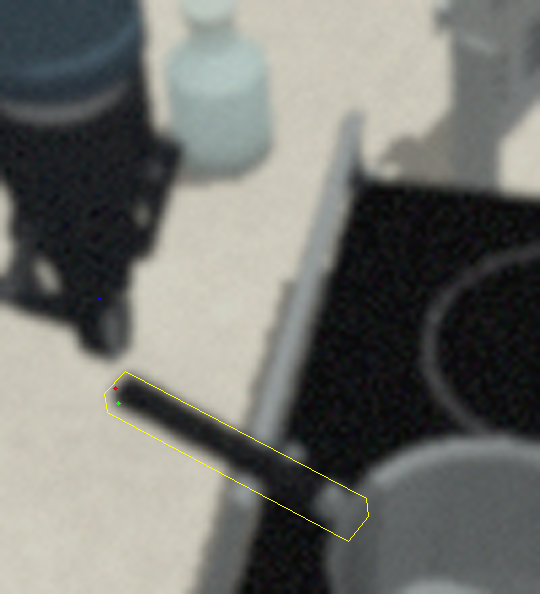

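```bash
python3 - <<'E'
from h import *
q=st();m=q['R'];o=q['ee_pos']
t=[]
for cn,(x,y,w,h) in(('side',(130,60,120,180)),('top',(160,60,120,180))):
    k=3.3
    s=snap(cn);u=cv2.resize(s['image'][y:y+h,x:x+w,::-1],None,fx=k,fy=k,interpolation=cv2.INTER_CUBIC)
    u=np.uint8(255*(u/255.)**.5)
    for v,c in(((0,0,0),(0,0,255)),((0,0,.011),(0,255,0)),((0,0,-.062),(255,0,0)),((0,0,-.17),(255,0,255)),((0,.0425,-.062),(0,255,255)),((0,-.0425,-.062),(0,255,255))):
        p=(proj(s,o+m@np.array(v))[0]-[x,y]+.5)*k;cv2.circle(u,(int(p[0]),int(p[1])),2,c,-1)
    t.append(u)
cv2.imwrite('pics/c7.png',np.hstack(t))
E
```

```text
t 7.9 pos [671.1  75.  237.3] psi -0.452 z [-0.002  0.    -1.   ] F [ 0.   1.1 -0.2] M [-0.02  0.    0.05] g -0.0 q [-0.05  0.48  1.14  0.    1.53  1.97]
```

View pics/c7.png

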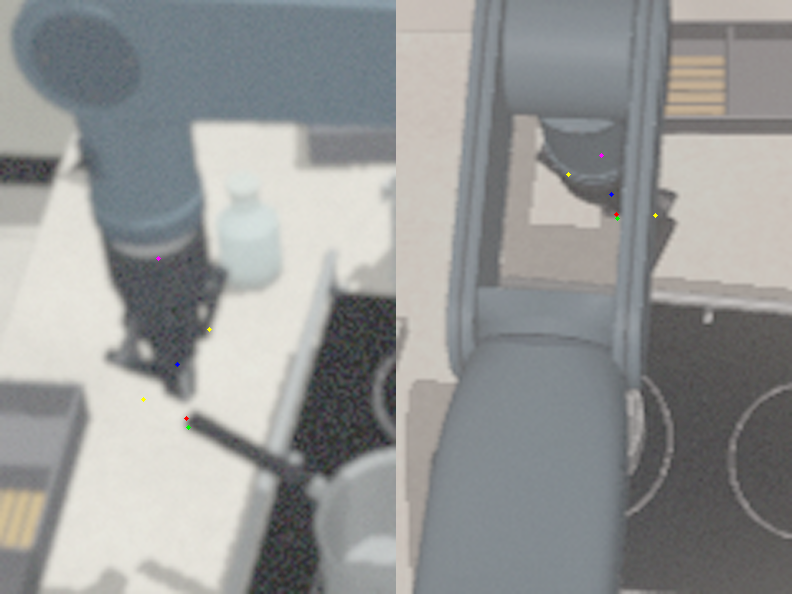

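jog_arm --moves '[[[40, -40, 0, 0, 0, 0, 0], [40, -80, 0, -10, 0, 0, 0], [40, -80, 0, -40, 0, 0, 0], [40, -80, 0, -70, 0, 0, 0], [40, -80, 0, -80, 0, 0, 0], [40, -80, 0, -86, 0, 0, 0], [40, -80, 0, -92, 0, 0, 0], [40, -80, 0, -92, 0, 0, 0]]]' --newtons 30

```text
time_s: 8.8
ee_pos: [0.5921, 0.075, 0.1465]
eef_rot: [-0.0, 0.975, -0.224, 0.0]
force: [-1.1, -0.1, 0.4]
grip_width: 0.397
```

jog_arm --moves '[[[40, 0, 0, -6, 0, 0, 0], [40, 0, 0, -12, 0, 0, 0], [40, 0, 0, -14, 0, 0, 0], [10, 0, 0, -14, 0, 0, 0], [10, 0, 0, -14, 0, 0, 0], [10, 0, 0, -14, 0, 0, 0], [10, 0, 0, -14, 0, 0, 0]]]'

```text
time_s: 9.5
ee_pos: [0.5917, 0.0748, 0.1321]
eef_rot: [0.0, 0.975, -0.224, -0.0]
force: [0.5, -0.4, -3.0]
grip_width: 0.204
```

```bash
python3 -c "
from h import *;st()"
```

```text
t 9.5 pos [591.7  74.8 132.1] psi -0.452 z [-0. -0. -1.] F [ 0.5 -0.4 -3. ] M [-0.16  0.02  0.06] g 0.204 q [-0.06  0.4   1.52 -0.    1.22  1.96]
```

jog_arm --moves '[[[5, 0, 0, -0.5, 0, 0, 0], [5, 0, 0, -1, 0, 0, 0], [5, 0, 0, -1, 0, 0, 0], [5, 0, 0, -1, 0, 0, 0]]]' --newtons 45

```text
time_s: 9.9
ee_pos: [0.5919, 0.0749, 0.1321]
eef_rot: [0.0, 0.975, -0.224, 0.0]
force: [-3.1, -1.5, 6.4]
grip_width: 0.195
```

```bash
python3 -c "
from h import *;st()"
```

```text
t 9.9 pos [591.9  74.9 132.1] psi -0.452 z [ 0.001 -0.    -1.   ] F [-3.1 -1.5  6.4] M [-0.24  0.56  0.05] g 0.195 q [-0.06  0.4   1.52 -0.    1.22  1.96]
```

jog_arm --moves '[[[5, 3, -2, 0.6, 0, 0, 0.097], [5, 4, -4, 0.6, 0, 0, 0.193], [5, 5, -5, 0.6, 0, 0, 0.29], [5, 5, -6, 0.6, 0, 0, 0.386], [5, 4, -7, 0.6, 0, 0, 0.483], [5, 1, -9, 0.6, 0, 0, 0.58], [5, -2, -10, 0.6, 0, 0, 0.676], [5, -6, -11, 0.6, 0, 0, 0.773], [5, -12, -13, 0.6, 0, 0, 0.869], [5, -18, -16, 0.6, 0, 0, 0.966]]]'

```text
time_s: 10.9
ee_pos: [0.5737, 0.0612, 0.1321]
eef_rot: [-0.002, 0.967, 0.256, 0.001]
force: [-2.0, 5.6, 2.4]
grip_width: 0.198
```

```bash
python3 -c "
from h import *;st()"
```

```text
t 10.9 pos [573.7  61.2 132.1] psi 0.517 z [ 0.     0.004 -1.   ] F [-2.   5.6  2.4] M [ 0.88  0.27 -0.55] g 0.198 q [-0.09  0.36  1.58  0.    1.2   0.96]
```

jog_arm --moves '[[[5, -7, -2, 0, 0, 0, 0.097], [5, -15, -6, 0, 0, 0, 0.193], [5, -24, -10, 0, 0, 0, 0.29], [5, -33, -14, 0, 0, 0, 0.387], [5, -43, -20, 0, 0, 0, 0.483], [5, -54, -26, 0, 0, 0, 0.58], [5, -65, -34, 0, 0, 0, 0.676], [5, -77, -42, 0, 0, 0, 0.773], [5, -88, -51, 0, 0, 0, 0.87], [5, -100, -62, 0, 0, 0, 0.966]]]'

```text
time_s: 11.9
ee_pos: [0.4738, -0.0015, 0.1321]
eef_rot: [-0.001, 0.737, 0.676, 0.001]
force: [-0.1, 5.7, 2.5]
grip_width: 0.197
```

```bash
python3 - <<'E'
from h import *
s=st();p=s['ee_pos'][:2];a=s['psi'];pan=p-.11*np.array([np.cos(a),np.sin(a)]);W=hobpt(H,(0,-.115));print('pan',pan,'warm',W,'yaw err',a-(np.pi/2+H[2]))
v=[]
for c in('side','top'):
    sn=snap(c,'x_%s.png'%c);r=finder.silhouettes(c,'pan');print([(q['score'],q['pixel'],q['pixels'].sum()) for q in r[:2]])
    if c=='side':print(fit([(sn,r[0]['pixels'])],PAN,.08,(*W,1.48),(.03,.03,.1)))
E
```

```text
t 11.9 pos [473.8  -1.5 132.1] psi 1.483 z [ 0.001  0.003 -1.   ] F [-0.1  5.7  2.5] M [ 0.87  0.05 -0.24] g 0.197 q [-0.24  0.19  1.82  0.    1.13 -0.16]
pan [ 0.46424253 -0.11103859] warm [ 0.46359525 -0.11222834] yaw err 0.003275480408022391
[(0.76, [279.5, 180.7], np.int64(970))]
(array([ 0.46433676, -0.11313652,  1.48331955]), np.float64(-0.37868144334395043))
[(0.6, [288.5, 197.2], np.int64(1620)), (0.55, [378.7, 189.5], np.int64(1032))]
```

jog_arm --moves '[[[25, 0, 0, 0, 0, 0, 0], [40, 0, 0, 0, 0, 0, 0], [45, 0, 0, 0, 0, 0, 0], [45, 0, 0, 10, 0, 0, 0], [45, 0, 0, 40, 0, 0, 0], [60, 0, 0, 80, 0, 0, 0], [60, 0, 0, 120, 0, 0, 0], [60, 0, 0, 150, 0, 0, -0.1], [60, 0, -20, 150, 0, 0, -0.2], [60, 0, -40, 150, 0, 0, -0.3]]]'

```text
time_s: 13.1
ee_pos: [0.4747, -0.0432, 0.2843]
eef_rot: [0.002, 0.832, 0.555, 0.001]
force: [0.1, -0.5, 0.2]
grip_width: 0.599
```

jog_arm --moves '[[[60, 2, -25, 0, 0, 0, -0.14], [60, 4, -50, 0, 0, 0, -0.28], [60, 6, -75, 0, 0, 0, -0.42], [60, 8, -100, 0, 0, 0, -0.56], [60, 10, -125, 0, 0, 0, -0.7], [60, 12, -150, 0, 0, 0, -0.84], [60, 14, -175, 0, 0, 0, -0.98], [60, 16, -200, 0, 0, 0, -1.12], [60, 18, -225, 0, 0, 0, -1.26], [60, 20, -250, 0, 0, 0, -1.4]]]'

```text
time_s: 14.1
ee_pos: [0.494, -0.294, 0.2827]
eef_rot: [0.0, 0.994, -0.113, 0.0]
force: [0.6, -0.1, -1.0]
grip_width: 0.598
```

jog_arm --moves '[[[60, 1, -20, 0, 0, 0, -0.14], [60, 2, -40, 0, 0, 0, -0.28], [60, 3, -60, 0, 0, 0, -0.42], [60, 4, -80, 0, 0, 0, -0.56], [60, 5, -100, 0, 0, 0, -0.7], [60, 5, -119, 0, 0, 0, -0.84], [60, 5, -119, 0, 0, 0, -0.98], [60, 5, -119, 0, 0, 0, -1.12], [60, 5, -119, 0, 0, 0, -1.26], [60, 5, -119, 0, 0, 0, -1.4]]]'

```text
time_s: 15.1
ee_pos: [0.499, -0.4121, 0.2825]
eef_rot: [0.0, -0.687, 0.726, -0.0]
force: [-0.4, -0.2, -0.4]
grip_width: 0.604
```

```bash
python3 - <<'E'
from h import *
s=st();print((np.array([.4987,-.4107,0])-s['ee_pos'])*1e3, 4.21-s['psi'],-2.07-s['psi'])
W=hobpt(H,(0,-.115));v=[];g=[]
for c in('side','top'):
    sn=snap(c,'y_%s.png'%c)
    r=finder.silhouettes(c,'pan_handle');print([(q['score'],q['pixel'],q['pixels'].sum()) for q in r[:2]])
    v.append((sn,r[0]['pixels']));print(fit(v[-1:],PAN,.08,(*W,1.48),(.03,.03,.15)))
    r=finder.silhouettes(c,'guard');print([(q['score'],q['pixel'],q['pixels'].sum()) for q in r[:2]])
    if r: print(fit([(sn,r[0]['pixels'])],GUARD,0,(.5,-.41,2.64),(.03,.03,.2)))
E
```

```text
t 15.1 pos [ 499.  -412.1  282.5] psi -1.626 z [ 0. -0. -1.] F [-0.4 -0.2 -0.4] M [ 0.01 -0.07 -0.03] g 0.604 q [-0.86  0.4   1.15  0.    1.59  2.33]
[-2.53676134e-01  1.40599160e+00 -2.82530023e+02] 5.836307472835811 -0.44369252716418894
[(0.95, [270.2, 167.0], np.int64(2499)), (0.71, [254.3, 234.4], np.int64(12670))]
(array([ 0.46559874, -0.11380468,  1.47954502]), np.float64(-0.9588319149855286))
[(0.79, [265.6, 112.2], np.int64(1430)), (0.54, [268.1, 167.5], np.int64(2385))]
(array([ 0.50044226, -0.41265087,  2.61825538]), np.float64(-0.9182498560736903))
[(0.86, [284.8, 192.4], np.int64(1946))]
(array([ 0.46531582, -0.1132095 ,  1.48288577]), np.float64(-0.917969980056681))
[(0.78, [367.6, 181.2], np.int64(636))]
(array([ 0.50118848, -0.41089477,  2.65908834]), np.float64(-0.5765218272055099))
```

jog_arm --moves '[[[60, 0, 1, -20, 0, 0, -0.15], [60, 0, 1, -40, 0, 0, -0.3], [60, 0, 1, -60, 0, 0, -0.45], [60, 0, 1, -90, 0, 0, -0.45], [60, 0, 1, -125, 0, 0, -0.45], [60, 0, 1, -150, 0, 0, -0.45], [60, 0, 1, -165, 0, 0, -0.45], [60, 0, 1, -172, 0, 0, -0.45], [40, 0, 1, -172, 0, 0, -0.45], [40, 0, 1, -172, 0, 0, -0.45]]]'

```text
time_s: 16.4
ee_pos: [0.4994, -0.4115, 0.111]
eef_rot: [0.0, -0.511, 0.86, -0.001]
force: [-0.1, 0.1, -0.2]
grip_width: 0.404
```

jog_arm --moves '[[[20, 0, 0, 0, 0, 0, 0], [10, 0, 0, 0, 0, 0, 0], [0, 0, 0, 0, 0, 0, 0], [0, 0, 0, 0, 0, 0, 0], [0, 0, 0, 0, 0, 0, 0], [0, 0, 0, 0, 0, 0, 0]]]' --newtons 60

```text
time_s: 17.0
ee_pos: [0.4992, -0.4115, 0.1113]
eef_rot: [0.0, -0.51, 0.86, -0.001]
force: [-0.8, 0.0, 6.5]
grip_width: 0.126
```

```bash
python3 - <<'E'
from h import *
s=st()
for c in('side',):
    sn=snap(c,'z_%s.png'%c)
    r=finder.silhouettes(c,'guard');print([(q['score'],q['pixel'],q['pixels'].sum()) for q in r[:2]])
    if r: print(fit([(sn,r[0]['pixels'])],GUARD,0,(.5,-.41,2.64),(.03,.03,.2)))
x,y,w,h=215,40,90,110
u=cv2.resize(sn['image'][y:y+h,x:x+w,::-1],None,fx=5,fy=5,interpolation=cv2.INTER_CUBIC);u=np.uint8(255*(u/255.)**.6);cv2.imwrite('pics/c8.png',u)
E
```

```text
t 17.0 pos [ 499.2 -411.5  111.3] psi -2.07 z [ 0.001 -0.002 -1.   ] F [-0.8  0.   6.5] M [ 0.17  0.22 -0.08] g 0.126 q [-0.86  0.5   1.42 -0.    1.22  2.78]
[(0.76, [263.2, 113.3], np.int64(1239))]
(array([ 0.50126366, -0.41156322,  2.63555844]), np.float64(-0.8039716726290429))
```

View pics/c8.png

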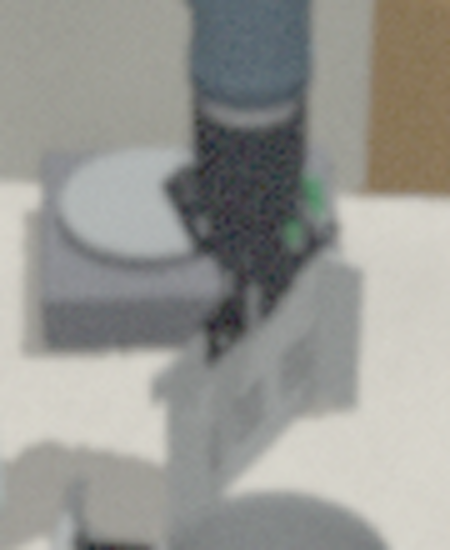

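jog_arm --moves '[[[0, 0, 0, 5, 0, 0, 0], [0, 0, 0, 20, 0, 0, 0], [0, 0, 0, 50, 0, 0, 0], [0, 0, 0, 90, 0, 0, 0], [0, 0, 0, 130, 0, 0, 0], [0, 0, 0, 170, 0, 0, 0], [0, 0, 0, 205, 0, 0, 0.05], [0, 2, 5, 220, 0, 0, 0.15], [0, 5, 12, 220, 0, 0, 0.27], [0, 9, 22, 220, 0, 0, 0.4]]]'

```text
time_s: 18.1
ee_pos: [0.5076, -0.389, 0.3295]
eef_rot: [-0.0, -0.673, 0.74, 0.0]
force: [-0.0, -0.2, -5.2]
grip_width: 0.128
```

jog_arm --moves '[[[0, 5, 13, 0, 0, 0, 0.14], [0, 10, 26, 0, 0, 0, 0.28], [0, 15, 39, 0, 0, 0, 0.42], [0, 20, 52, 0, 0, 0, 0.56], [0, 25, 65, 0, 0, 0, 0.7], [0, 30, 78, 0, 0, 0, 0.84], [0, 35, 91, 0, 0, 0, 0.98], [0, 40, 104, 0, 0, 0, 1.12], [0, 45, 117, 0, 0, 0, 1.26], [0, 50, 130, 0, 0, 0, 1.4]]]'

```text
time_s: 19.1
ee_pos: [0.5576, -0.2581, 0.3286]
eef_rot: [-0.001, 0.991, -0.132, -0.001]
force: [0.4, -0.0, -5.2]
grip_width: 0.129
```

jog_arm --moves '[[[0, 5, 13, 0, 0, 0, 0.14], [0, 10, 26, 0, 0, 0, 0.28], [0, 15, 39, 0, 0, 0, 0.42], [0, 20, 52, 0, 0, 0, 0.56], [0, 25, 65, 0, 0, 0, 0.7], [0, 30, 78, 0, 0, 0, 0.84], [0, 35, 91, 0, 0, 0, 0.98], [0, 40, 104, 0, 0, 0, 1.12], [0, 45, 117, 0, 0, 0, 1.26], [0, 50, 130, 0, 0, 0, 1.4]]]'

```text
time_s: 20.1
ee_pos: [0.6075, -0.1282, 0.3285]
eef_rot: [-0.001, 0.843, 0.538, -0.001]
force: [-0.4, 0.3, -5.5]
grip_width: 0.13
```

```bash
python3 -c "
from h import *;s=st();print(1.480-s['psi'],(np.array([*hobpt(H,(.1515,-.115)),0])-s['ee_pos'])*1e3)"
```

```text
t 20.1 pos [ 607.5 -128.2  328.5] psi 1.136 z [-0.003  0.001 -1.   ] F [-0.4  0.3 -5.5] M [ 0.01 -0.02  0.04] g 0.13 q [-0.39  0.35  1.12  0.    1.68  0.05]
0.3442546288952435 [   6.92841963    2.23541902 -328.53509555]
```

jog_arm --moves '[[[0, 2, 1, 0, 0, 0, 0.12], [0, 5, 2, 0, 0, 0, 0.24], [0, 7, 2, 0, 0, 0, 0.344], [0, 7, 2, 0, 0, 0, 0.344]]]'

```text
time_s: 20.5
ee_pos: [0.6146, -0.1266, 0.3285]
eef_rot: [-0.001, 0.74, 0.672, -0.001]
force: [-0.4, -0.6, -4.9]
grip_width: 0.124
```

jog_arm --moves '[[[0, 0, 0, 0, -0.011, -0.12, 0], [0, 0, 0, 0, -0.022, -0.24, 0], [0, 0, 0, 0, -0.034, -0.378, 0], [0, 0, 0, 0, -0.034, -0.378, 0], [0, 0, 0, 0, -0.034, -0.378, 0]]]'

```text
time_s: 21.0
ee_pos: [0.6131, -0.1267, 0.3293]
eef_rot: [0.137, 0.728, 0.659, 0.127]
force: [0.4, 0.2, -4.7]
grip_width: 0.129
```

```bash
cat >> h.py <<'E'
def guardT(s,zg=.1113,dz=0.,dy=0.):
    # guard frame from tool: guard x=tool y, guard y=tool x, guard z=-tool z ; TCP at guard (.0015,0,zg)
    m=s['R'];Rg=np.c_[m[:,1],m[:,0],-m[:,2]];return Rg,s['ee_pos']+[0,0,dz]-Rg@np.array([.0015,dy,zg])
def iou(sn,m,parts,T):
    k=3;q=np.zeros((384*k,512*k),np.uint8);M=cv2.resize(m.astype(np.uint8),None,fx=k,fy=k,interpolation=cv2.INTER_NEAREST)
    for P in parts: hull(q,sn,place(P,T),np.zeros(2),k)
    return (q&M).sum()/(q|M).sum()
def rel(s,**k):
    Rg,t=guardT(s,**k);c,sn=np.cos(H[2]),np.sin(H[2]);Rh=np.array([[c,-sn,0],[sn,c,0],[0,0,1]])
    f=lambda p:np.round((Rh.T@(t+Rg@np.array(p)-[H[0],H[1],0]))*1e3,1)
    rv=R.from_matrix(Rh.T@Rg).as_rotvec()
    print('rotvec hob',np.round(rv,3),'hook',f((-.006,0,.112)),'foot',f((-.02,0,0)),'grip',f((.0015,0,.1475)))
E
python3 - <<'E'
from h import *
s=st();rel(s)
for c in('side','top'):
    sn=snap(c,'g_%s.png'%c);r=finder.silhouettes(c,'guard');print(c,[(q['score'],q['pixel'],q['pixels'].sum()) for q in r[:2]])
    if not r: continue
    for zg,dz in((.1113,0),(.145,.034),(.130,.017)):
        print(zg,dz,[round(iou(sn,r[0]['pixels'],GUARD,guardT(s,zg,dz,dy)),3) for dy in(-.004,0,.004)])
    if c=='side':
        x,y,w,h=170,70,130,130;k=4.5
        u=cv2.resize(sn['image'][y:y+h,x:x+w,::-1],None,fx=k,fy=k,interpolation=cv2.INTER_CUBIC)
        for (zg,dz),col in(((.1113,0),(0,255,0)),((.145,.034),(0,0,255))):
            for P in GUARD: 
                p=(proj(sn,place(P,guardT(s,zg,dz)))-[x,y]+.5)*k;cv2.polylines(u,[np.int32(cv2.convexHull(np.float32(p)))],True,col,1)
        cv2.imwrite('pics/c9.png',u)
E
```

```text
t 21.0 pos [ 613.1 -126.7  329.3] psi 1.472 z [ 0.365 -0.032 -0.93 ] F [ 0.4  0.2 -4.7] M [-0.01  0.54 -0.03] g 0.129 q [-0.47  0.1   1.5   0.15  1.2  -0.4 ]
rotvec hob [ 0.002 -0.375 -0.009] hook [ 143.  -115.9  327.2] foot [ 171.  -115.6  217.9] grip [ 137. -116.  363.]
side [(0.92, [205.8, 129.7], np.int64(1183)), (0.26, [268.3, 166.4], np.int64(2531))]
0.1113 0 [np.float64(0.652), np.float64(0.675), np.float64(0.675)]
0.145 0.034 [np.float64(0.531), np.float64(0.542), np.float64(0.546)]
0.13 0.017 [np.float64(0.644), np.float64(0.665), np.float64(0.679)]
top [(0.86, [278.9, 133.4], np.int64(499))]
0.1113 0 [np.float64(0.358), np.float64(0.4), np.float64(0.399)]
0.145 0.034 [np.float64(0.365), np.float64(0.406), np.float64(0.411)]
0.13 0.017 [np.float64(0.432), np.float64(0.49), np.float64(0.492)]
```

View pics/c9.png

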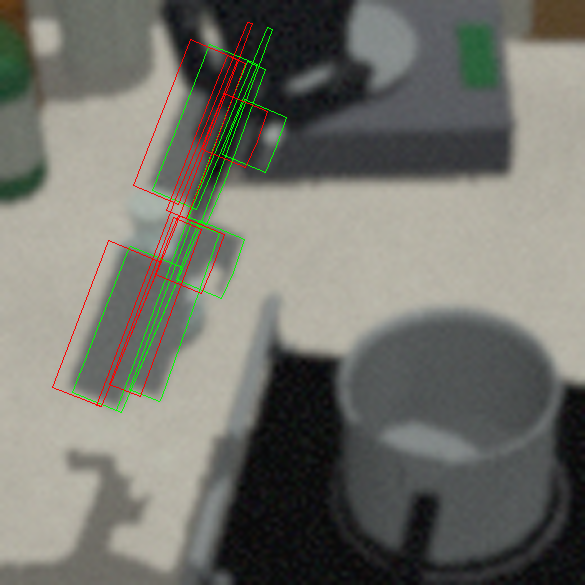

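jog_arm --moves '[[[0, 4, 0.5, -10, 0.005, 0.055, 0.009], [0, 4, 0.5, -40, 0.005, 0.055, 0.009], [0, 4, 0.5, -75, 0.005, 0.055, 0.009], [0, 4, 0.5, -110, 0.005, 0.055, 0.009], [0, 4, 0.5, -135, 0.005, 0.055, 0.009], [0, 4, 0.5, -150, 0.005, 0.055, 0.009], [0, 4, 0.5, -156, 0.005, 0.055, 0.009], [0, 4, 0.5, -156, 0.005, 0.055, 0.009], [0, 4, 0.5, -156, 0.005, 0.055, 0.009]]]'

```text
time_s: 22.1
ee_pos: [0.6203, -0.127, 0.1752]
eef_rot: [0.119, 0.728, 0.666, 0.11]
force: [0.7, 0.3, -5.3]
grip_width: 0.125
```

```bash
python3 - <<'E'
from h import *
s=st();rel(s)
from scipy.optimize import minimize
v=[]
for c in('side','top'):
    sn=snap(c,'h_%s.png'%c);r=finder.silhouettes(c,'guard');print(c,[(q['score'],q['pixel'],q['pixels'].sum()) for q in r[:1]])
    if c=='side':
      T=guardT(s);
      for dz in(-3,0,3): print(dz,[(dx,round(iou(sn,r[0]['pixels'],GUARD,(T[0],T[1]+np.array([dx,0,dz])*1e-3)),3)) for dx in(-9,-6,-3,0,3,6)])
    # rail height: brightness profile of the rail in this view
      # average sum of gradient magnitude along rail outline for zr
      G=cv2.cvtColor(sn['image'],cv2.COLOR_RGB2GRAY).astype(np.float32);g=np.hypot(cv2.Sobel(G,5,1,0),cv2.Sobel(G,5,0,1))
      y=np.linspace(.02,.2,60);out=[]
      for zr in range(110,146,4):
        # silhouette edges of cylinder as seen: perpendicular to view
        o=cam(sn);d=np.array([hobpt(H,(.144,yy)) for yy in y]);P=np.c_[d,np.full(60,zr/1e3)]
        ax=np.array([-np.sin(H[2]),np.cos(H[2]),0]);w=o-P;n=np.cross(w,ax);n/=np.linalg.norm(n,axis=1)[:,None]
        out.append((zr,round(float(samp(g,proj(sn,P+.006*n)).mean()+samp(g,proj(sn,P-.006*n)).mean()),1)))
      print('rail',out)
E
```

```text
t 22.1 pos [ 620.3 -127.   175.2] psi 1.483 z [ 0.319 -0.026 -0.947] F [ 0.7  0.3 -5.3] M [ 0.02  0.51 -0.05] g 0.125 q [-0.45  0.23  1.7   0.15  0.91 -0.43]
rotvec hob [ 0.002 -0.326  0.003] hook [ 150.  -115.6  173.4] foot [ 172.7 -115.3   62.9] grip [ 145.8 -115.7  209.5]
side [(0.52, [269.2, 165.6], np.int64(2382))]
-3 [(-9, np.float64(0.0)), (-6, np.float64(0.0)), (-3, np.float64(0.0)), (0, np.float64(0.0)), (3, np.float64(0.0)), (6, np.float64(0.0))]
0 [(-9, np.float64(0.0)), (-6, np.float64(0.0)), (-3, np.float64(0.0)), (0, np.float64(0.0)), (3, np.float64(0.0)), (6, np.float64(0.0))]
3 [(-9, np.float64(0.0)), (-6, np.float64(0.0)), (-3, np.float64(0.0)), (0, np.float64(0.0)), (3, np.float64(0.0)), (6, np.float64(0.0))]
rail [(110, 294.3), (114, 309.5), (118, 307.9), (122, 288.5), (126, 256.9), (130, 224.6), (134, 199.1), (138, 176.7), (142, 151.5)]
top [(0.74, [275.6, 144.4], np.int64(265))]
```

jog_arm --moves '[[[0, -3, 0.3, -6, 0, 0, 0], [0, -3, 0.3, -12, 0, 0, 0], [0, -3, 0.3, -18, 0, 0, 0], [0, -3, 0.3, -24, 0, 0, 0], [0, -3, 0.3, -28, 0, 0, 0], [0, -3, 0.3, -32, 0, 0, 0], [0, -3, 0.3, -32, 0, 0, 0]]]'

```text
time_s: 23.0
ee_pos: [0.6155, -0.126, 0.141]
eef_rot: [0.118, 0.728, 0.666, 0.11]
force: [-1.1, -0.3, -4.0]
grip_width: 0.128
```

```bash
python3 - <<'E'
from h import *
s=st();rel(s)
for c in('side','top'):
  sn=snap(c)
  for n in('guard','guard_grip','guard_hook','guard_foot'):
    r=finder.silhouettes(c,n)
    for q in r[:3]:
        if q['pixels'].sum()<2000:
            T=guardT(s);print(c,n,q['score'],q['pixel'],q['pixels'].sum())
            print([(dx,round(iou(sn,q['pixels'],GUARD,(T[0],T[1]+np.array([dx,0,0])*1e-3)),3)) for dx in(-9,-6,-3,0,3,6)])
E
```

```text
t 23.0 pos [ 615.5 -126.   141. ] psi 1.483 z [ 0.316 -0.025 -0.948] F [-1.1 -0.3 -4. ] M [ 0.07  0.52 -0.03] g 0.128 q [-0.45  0.26  1.75  0.16  0.83 -0.45]
rotvec hob [ 0.004 -0.323  0.002] hook [ 145.2 -115.   139.3] foot [ 167.4 -114.6   28.6] grip [ 141.  -115.2  175.3]
side guard_grip 0.8 [210.8, 178.2] 687
[(-9, np.float64(0.349)), (-6, np.float64(0.405)), (-3, np.float64(0.468)), (0, np.float64(0.53)), (3, np.float64(0.574)), (6, np.float64(0.569))]
side guard_hook 0.61 [209.8, 179.1] 771
[(-9, np.float64(0.383)), (-6, np.float64(0.444)), (-3, np.float64(0.512)), (0, np.float64(0.583)), (3, np.float64(0.624)), (6, np.float64(0.602))]
side guard_foot 0.56 [211.3, 178.6] 710
[(-9, np.float64(0.357)), (-6, np.float64(0.413)), (-3, np.float64(0.474)), (0, np.float64(0.537)), (3, np.float64(0.577)), (6, np.float64(0.565))]
top guard 0.79 [274.5, 149.4] 272
[(-9, np.float64(0.227)), (-6, np.float64(0.273)), (-3, np.float64(0.324)), (0, np.float64(0.379)), (3, np.float64(0.406)), (6, np.float64(0.382))]
top guard_grip 0.69 [274.0, 149.0] 309
[(-9, np.float64(0.261)), (-6, np.float64(0.307)), (-3, np.float64(0.358)), (0, np.float64(0.409)), (3, np.float64(0.422)), (6, np.float64(0.396))]
top guard_hook 0.73 [270.6, 147.4] 162
[(-9, np.float64(0.161)), (-6, np.float64(0.197)), (-3, np.float64(0.235)), (0, np.float64(0.254)), (3, np.float64(0.26)), (6, np.float64(0.254))]
top guard_foot 0.55 [274.1, 149.7] 251
[(-9, np.float64(0.216)), (-6, np.float64(0.261)), (-3, np.float64(0.311)), (0, np.float64(0.361)), (3, np.float64(0.375)), (6, np.float64(0.358))]
```

jog_arm --moves '[[[0, 0.5, 0, -2, 0, 0, 0], [0, 1, 0, -4, 0, 0, 0], [0, 1, 0, -6, 0, 0, 0], [0, 1, 0, -6, 0, 0, 0]]]'

```text
time_s: 23.9
ee_pos: [0.6165, -0.126, 0.1353]
eef_rot: [0.118, 0.728, 0.667, 0.11]
force: [0.2, 0.4, -6.0]
grip_width: 0.125
```

```bash
python3 -c "
from h import *
s=st();rel(s)"
```

```text
t 23.9 pos [ 616.5 -126.   135.3] psi 1.483 z [ 0.317 -0.025 -0.948] F [ 0.2  0.4 -6. ] M [0.04 0.58 0.01] g 0.125 q [-0.45  0.27  1.76  0.16  0.82 -0.45]
rotvec hob [ 0.003 -0.323  0.003] hook [ 146.2 -114.9  133.6] foot [ 168.5 -114.5   22.9] grip [ 142.  -115.1  169.6]
```

jog_arm --moves '[[[0, 0, 0, -1, 0, 0, 0], [0, 0, 0, -2, 0, 0, 0], [0, 0, 0, -3, 0, 0, 0], [0, 0, 0, -3, 0, 0, 0]]]'

```text
time_s: 24.3
ee_pos: [0.6167, -0.1262, 0.1327]
eef_rot: [0.118, 0.728, 0.666, 0.11]
force: [-0.8, 0.3, -5.8]
grip_width: 0.135
```

```bash
python3 -c "
from h import *
s=st();rel(s)"
```

```text
t 24.3 pos [ 616.7 -126.2  132.7] psi 1.483 z [ 0.317 -0.025 -0.948] F [-0.8  0.3 -5.8] M [0.   0.56 0.01] g 0.135 q [-0.45  0.27  1.76  0.16  0.81 -0.45]
rotvec hob [ 0.003 -0.324  0.003] hook [ 146.4 -115.   131. ] foot [ 168.8 -114.7   20.4] grip [ 142.3 -115.2  167.1]
```

jog_arm --moves '[[[0, 0, 0, -1, 0, 0, 0], [0, 0, 0, -2, 0, 0, 0], [0, 0, 0, -3, 0, 0, 0], [0, 0, 0, -3, 0, 0, 0]]]'

```text
time_s: 24.7
ee_pos: [0.6172, -0.1263, 0.132]
eef_rot: [0.119, 0.728, 0.667, 0.11]
force: [-7.3, 1.6, 6.9]
grip_width: 0.126
```

jog_arm --moves '[[[0, 0, 0, -1, 0, 0, 0], [0, 0, 0, -2, 0, 0, 0], [0, 0, 0, -2, 0, 0, 0]]]'

```text
time_s: 25.0
ee_pos: [0.6174, -0.1264, 0.1319]
eef_rot: [0.12, 0.727, 0.667, 0.111]
force: [-14.4, 3.3, 20.2]
grip_width: 0.126
```

```bash
python3 -c "
from h import *
s=st();rel(s)"
```

```text
t 25.0 pos [ 617.4 -126.4  131.9] psi 1.484 z [ 0.321 -0.027 -0.947] F [-14.4   3.3  20.2] M [0.49 1.84 0.1 ] g 0.126 q [-0.45  0.27  1.77  0.16  0.8  -0.46]
rotvec hob [ 0.002 -0.328  0.004] hook [ 147.1 -115.2  130.2] foot [ 169.9 -115.    19.6] grip [ 142.8 -115.2  166.2]
```

jog_arm --moves '[[[0, 0, 0, 3, 0, 0, 0], [0, 0, 0, 4.5, 0, 0, 0], [0, 0, 0, 4.5, 0, 0, 0]]]'

```text
time_s: 25.3
ee_pos: [0.6169, -0.1263, 0.1323]
eef_rot: [0.118, 0.728, 0.666, 0.11]
force: [1.2, 0.6, -5.3]
grip_width: 0.127
```

```bash
python3 -c "
from h import *
s=st();rel(s)
for c in('side','top'):
  sn=snap(c)
  for n in('guard','guard_grip','guard_hook'):
    for q in finder.silhouettes(c,n)[:2]:
        if q['pixels'].sum()<2000 and q['score']>.5:
            T=guardT(s);print(c,n,q['score'],q['pixel'],[[(dx,dz,round(iou(sn,q['pixels'],GUARD,(T[0],T[1]+np.array([dx,0,dz])*1e-3)),3)) for dx in(-4,0,4,8)] for dz in (-6,0,6)])
"
```

```text
t 25.3 pos [ 616.9 -126.3  132.3] psi 1.483 z [ 0.318 -0.025 -0.948] F [ 1.2  0.6 -5.3] M [0.05 0.51 0.03] g 0.127 q [-0.45  0.27  1.76  0.16  0.81 -0.45]
rotvec hob [ 0.003 -0.324  0.002] hook [ 146.6 -115.1  130.6] foot [ 169.1 -114.8   20. ] grip [ 142.4 -115.2  166.6]
side guard 0.96 [212.3, 179.3] [[(-4, -6, np.float64(0.428)), (0, -6, np.float64(0.51)), (4, -6, np.float64(0.568)), (8, -6, np.float64(0.54))], [(-4, 0, np.float64(0.48)), (0, 0, np.float64(0.571)), (4, 0, np.float64(0.592)), (8, 0, np.float64(0.542))], [(-4, 6, np.float64(0.515)), (0, 6, np.float64(0.601)), (4, 6, np.float64(0.583)), (8, 6, np.float64(0.537))]]
side guard_grip 0.74 [213.6, 178.2] [[(-4, -6, np.float64(0.443)), (0, -6, np.float64(0.523)), (4, -6, np.float64(0.59)), (8, -6, np.float64(0.585))], [(-4, 0, np.float64(0.489)), (0, 0, np.float64(0.58)), (4, 0, np.float64(0.626)), (8, 0, np.float64(0.588))], [(-4, 6, np.float64(0.518)), (0, 6, np.float64(0.608)), (4, 6, np.float64(0.621)), (8, 6, np.float64(0.575))]]
side guard_grip 0.55 [336.2, 330.5] [[(-4, -6, np.float64(0.0)), (0, -6, np.float64(0.0))
[... 1392 characters left out ...]
[271.8, 147.7] [[(-4, -6, np.float64(0.314)), (0, -6, np.float64(0.388)), (4, -6, np.float64(0.411)), (8, -6, np.float64(0.369))], [(-4, 0, np.float64(0.342)), (0, 0, np.float64(0.416)), (4, 0, np.float64(0.403)), (8, 0, np.float64(0.356))], [(-4, 6, np.float64(0.369)), (0, 6, np.float64(0.423)), (4, 6, np.float64(0.39)), (8, 6, np.float64(0.341))]]
top guard_hook 0.63 [143.0, 182.1] [[(-4, -6, np.float64(0.0)), (0, -6, np.float64(0.0)), (4, -6, np.float64(0.0)), (8, -6, np.float64(0.0))], [(-4, 0, np.float64(0.0)), (0, 0, np.float64(0.0)), (4, 0, np.float64(0.0)), (8, 0, np.float64(0.0))], [(-4, 6, np.float64(0.0)), (0, 6, np.float64(0.0)), (4, 6, np.float64(0.0)), (8, 6, np.float64(0.0))]]
```

jog_arm --moves '[[[0, -1, 0.1, 0.5, 0, 0, 0], [0, -2, 0.2, 0.5, 0, 0, 0], [0, -3, 0.3, 0.5, 0, 0, 0], [0, -3, 0.3, 0.5, 0, 0, 0]]]'

```text
time_s: 26.1
ee_pos: [0.6137, -0.1259, 0.1329]
eef_rot: [0.118, 0.728, 0.666, 0.11]
force: [-0.2, 0.1, -4.4]
grip_width: 0.129
```

```bash
python3 -c "
from h import *
s=st();rel(s)"
```

```text
t 26.1 pos [ 613.7 -125.9  132.9] psi 1.483 z [ 0.318 -0.025 -0.948] F [-0.2  0.1 -4.4] M [ 0.    0.55 -0.01] g 0.129 q [-0.45  0.27  1.77  0.16  0.81 -0.46]
rotvec hob [ 0.003 -0.324  0.002] hook [ 143.4 -115.   131.1] foot [ 165.8 -114.7   20.5] grip [ 139.2 -115.1  167.2]
```

jog_arm --moves '[[[0, -1, 0.1, 0, 0, 0, 0], [0, -2, 0.2, 0, 0, 0, 0], [0, -3, 0.3, 0, 0, 0, 0], [0, -3, 0.3, 0, 0, 0, 0]]]'

```text
time_s: 26.5
ee_pos: [0.6126, -0.1261, 0.1341]
eef_rot: [0.12, 0.728, 0.666, 0.111]
force: [6.1, 0.4, -4.6]
grip_width: 0.13
```

```bash
python3 -c "
from h import *
s=st();rel(s)"
```

```text
t 26.5 pos [ 612.6 -126.1  134.1] psi 1.483 z [ 0.321 -0.027 -0.947] F [ 6.1  0.4 -4.6] M [ 0.07 -0.52  0.32] g 0.13 q [-0.45  0.26  1.77  0.16  0.8  -0.46]
rotvec hob [ 0.002 -0.328  0.003] hook [ 142.3 -115.4  132.4] foot [ 165.2 -115.1   21.8] grip [ 137.9 -115.4  168.4]
```

```bash
python3 - <<'E'
from h import *
F=[];M=[]
for i in range(8):
    optics.snapshot('side');s=readout.sense();F.append(s['force']);M.append(s['moment'])
print(np.mean(F,0),np.std(F,0),np.mean(M,0),np.std(M,0),s['ee_pos'])
E
```

```text
[ 5.59273916 -0.07272769 -5.587731  ] [0.54719178 0.67910234 0.60175815] [ 0.06215613 -0.48872035  0.26133731] [0.03044752 0.03362751 0.03255085] [ 0.61254329 -0.12606986  0.13407424]
```

jog_arm --moves '[[[0, 2, -0.2, 0.5, 0, 0, 0], [0, 4, -0.4, 1, 0, 0, 0], [0, 6, -0.5, 2, 0, 0, 0], [0, 9, -0.8, 3, 0, 0, 0], [0, 11, -1, 3.5, 0, 0, 0], [0, 12, -1.1, 4, 0, 0, 0], [0, 12, -1.1, 4, 0, 0, 0]]]'

```text
time_s: 27.6
ee_pos: [0.623, -0.1267, 0.1369]
eef_rot: [0.118, 0.728, 0.666, 0.11]
force: [-0.3, -0.1, -4.7]
grip_width: 0.127
```

```bash
python3 - <<'E'
from h import *
F=[];M=[]
for i in range(4):
    optics.snapshot('side');s=readout.sense();F.append(s['force']);M.append(s['moment'])
print(np.mean(F,0),np.mean(M,0));rel(st())
E
```

```text
[-0.11586089 -0.07008913 -5.18109571] [ 0.05622604  0.49846933 -0.00977875]
t 27.8 pos [ 622.7 -126.7  136.8] psi 1.483 z [ 0.317 -0.025 -0.948] F [-0.5  0.  -4.9] M [0.04 0.5  0.  ] g 0.133 q [-0.45  0.28  1.74  0.16  0.82 -0.45]
rotvec hob [ 0.003 -0.324  0.003] hook [ 152.4 -115.   135.1] foot [ 174.8 -114.6   24.4] grip [ 148.2 -115.1  171.1]
```

jog_arm --moves '[[[0, 2, -0.2, 1, 0, 0, 0], [0, 4, -0.4, 1.5, 0, 0, 0], [0, 6, -0.5, 2, 0, 0, 0], [0, 8, -0.7, 2.5, 0, 0, 0], [0, 8, -0.7, 2.5, 0, 0, 0], [0, 8, -0.7, 2.5, 0, 0, 0]]]'

```text
time_s: 28.4
ee_pos: [0.6271, -0.1267, 0.1371]
eef_rot: [0.115, 0.728, 0.667, 0.107]
force: [-11.1, -0.7, -2.8]
grip_width: 0.13
```

```bash
python3 - <<'E'
from h import *
F=[];M=[]
for i in range(4):
    optics.snapshot('side');s=readout.sense();F.append(s['force']);M.append(s['moment'])
print(np.mean(F,0),np.mean(M,0));rel(st())
E
```

```text
[-11.05270627  -1.22532729  -3.46115897] [-0.11184573  2.62457045  0.0916302 ]
t 28.6 pos [ 627.1 -126.7  137.1] psi 1.485 z [ 0.31  -0.024 -0.951] F [-11.2  -1.6  -3.6] M [-0.09  2.61  0.1 ] g 0.132 q [-0.44  0.29  1.72  0.15  0.84 -0.44]
rotvec hob [ 0.004 -0.316  0.004] hook [ 156.8 -114.6  135.5] foot [ 178.3 -114.2   24.7] grip [ 152.9 -114.8  171.5]
```

jog_arm --moves '[[[0, -4, 0.3, 0, 0, 0, 0], [0, -8, 0.7, -2, 0, 0, 0], [0, -12, 1.1, -4, 0, 0, 0], [0, -15, 1.4, -6, 0, 0, 0], [0, -16.5, 1.5, -7.4, 0, 0, 0], [0, -16.5, 1.5, -7.4, 0, 0, 0], [0, -16.5, 1.5, -7.4, 0, 0, 0]]]'

```text
time_s: 29.3
ee_pos: [0.6145, -0.126, 0.1321]
eef_rot: [0.118, 0.728, 0.666, 0.11]
force: [0.8, 1.3, -4.8]
grip_width: 0.132
```

```bash
python3 -c "
from h import *
s=st();rel(s)"
```

```text
t 29.3 pos [ 614.5 -126.   132.1] psi 1.483 z [ 0.318 -0.026 -0.948] F [ 0.8  1.3 -4.8] M [ 0.06  0.53 -0.02] g 0.132 q [-0.45  0.27  1.77  0.16  0.81 -0.46]
rotvec hob [ 0.003 -0.325  0.002] hook [ 144.2 -115.1  130.4] foot [ 166.7 -114.7   19.8] grip [ 140.  -115.2  166.4]
```

jog_arm --moves '[[[0, -0.2, 0, -0.4, 0, 0, 0], [0, -0.4, 0, -0.8, 0, 0, 0], [0, -0.4, 0, -1.2, 0, 0, 0], [0, -0.4, 0, -1.2, 0, 0, 0], [0, -0.4, 0, -1.2, 0, 0, 0]]]'

```text
time_s: 29.8
ee_pos: [0.6142, -0.126, 0.1311]
eef_rot: [0.118, 0.728, 0.666, 0.11]
force: [0.5, -0.3, -4.4]
grip_width: 0.127
```

```bash
python3 -c "
from h import *
s=st();rel(s)"
```

```text
t 29.8 pos [ 614.2 -126.   131.1] psi 1.483 z [ 0.318 -0.026 -0.948] F [ 0.5 -0.3 -4.4] M [0.02 0.46 0.02] g 0.127 q [-0.45  0.27  1.77  0.16  0.8  -0.46]
rotvec hob [ 0.003 -0.325  0.003] hook [ 143.9 -115.1  129.4] foot [ 166.4 -114.8   18.8] grip [ 139.7 -115.2  165.4]
```

jog_arm --moves '[[[0, 0, 0, -0.4, 0, 0, 0], [0, 0, 0, -0.8, 0, 0, 0], [0, 0, 0, -0.8, 0, 0, 0], [0, 0, 0, -0.8, 0, 0, 0]]]'

```text
time_s: 30.2
ee_pos: [0.6143, -0.126, 0.131]
eef_rot: [0.119, 0.728, 0.666, 0.11]
force: [-5.0, 1.2, 5.9]
grip_width: 0.133
```

```bash
python3 -c "
from h import *
s=st();rel(s)"
```

```text
t 30.2 pos [ 614.3 -126.   131. ] psi 1.483 z [ 0.319 -0.026 -0.947] F [-5.   1.2  5.9] M [0.21 0.79 0.11] g 0.133 q [-0.45  0.27  1.77  0.16  0.8  -0.46]
rotvec hob [ 0.003 -0.326  0.003] hook [ 144.  -115.1  129.3] foot [ 166.5 -114.8   18.7] grip [ 139.7 -115.2  165.3]
```

jog_arm --moves '[[[0, -0.3, 0, 1.3, 0, 0, 0], [0, -0.3, 0, 1.1, 0.003, 0.03, 0], [0, -0.3, 0, 0.8, 0.005, 0.06, 0], [0, -0.4, 0, 0.6, 0.008, 0.09, 0], [0, -0.4, 0, 0.3, 0.011, 0.12, 0], [0, -0.4, 0, 0.1, 0.014, 0.15, 0], [0, -0.4, 0, -0.2, 0.016, 0.18, 0], [0, -0.5, 0, -0.4, 0.019, 0.21, 0], [0, -0.5, 0, -0.4, 0.019, 0.21, 0]]]'

```text
time_s: 31.1
ee_pos: [0.6145, -0.1262, 0.1295]
eef_rot: [0.041, 0.736, 0.674, 0.04]
force: [-0.5, 0.3, 0.0]
grip_width: 0.129
```

```bash
python3 -c "
from h import *
s=st();rel(s)"
```

```text
t 31.1 pos [ 614.5 -126.2  129.5] psi 1.483 z [ 0.114 -0.007 -0.994] F [-0.5  0.3  0. ] M [-0.13  0.13 -0.01] g 0.129 q [-0.4   0.38  1.56  0.04  1.09 -0.33]
rotvec hob [ 0.003 -0.114  0.002] hook [ 144.  -115.3  129.3] foot [ 142.9 -115.    16.5] grip [ 147.4 -115.4  165.5]
```

jog_arm --moves '[[[0, -0.1, 0, 0.3, 0.001, 0.01, 0], [0, -0.2, 0, 0.1, 0.003, 0.03, 0], [0, -0.3, 0, -0.1, 0.005, 0.05, 0], [0, -0.4, 0, -0.2, 0.006, 0.07, 0], [0, -0.5, 0, -0.3, 0.008, 0.09, 0], [0, -0.5, 0, -0.4, 0.009, 0.1, 0], [0, -0.5, 0, -0.4, 0.009, 0.1, 0]]]'

```text
time_s: 31.8
ee_pos: [0.6137, -0.1261, 0.1293]
eef_rot: [0.004, 0.738, 0.675, 0.006]
force: [4.5, -0.7, -4.0]
grip_width: 0.128
```

```bash
python3 -c "
from h import *
s=st();rel(s)"
```

```text
t 31.8 pos [ 613.7 -126.1  129.3] psi 1.482 z [ 0.014  0.002 -1.   ] F [ 4.5 -0.7 -4. ] M [-0.23 -0.98  0.26] g 0.128 q [-0.38  0.44  1.46  0.01  1.23 -0.3 ]
rotvec hob [ 0.003 -0.014  0.002] hook [ 143.3 -115.2  129.9] foot [ 130.8 -114.9   17.8] grip [ 150.3 -115.3  165.5]
```

jog_arm --moves '[[[0, 0.3, 0, 0, 0.001, 0.01, 0], [0, 0.3, 0, -0.4, 0.001, 0.012, 0], [0, 0.3, 0, -0.8, 0.001, 0.012, 0], [0, 0.3, 0, -0.8, 0.001, 0.012, 0]]]'

```text
time_s: 32.2
ee_pos: [0.6137, -0.126, 0.1288]
eef_rot: [-0.0, 0.738, 0.675, 0.002]
force: [5.8, -0.4, -3.6]
grip_width: 0.127
```

```bash
python3 -c "
from h import *
s=st();rel(s)"
```

```text
t 32.2 pos [ 613.7 -126.   128.8] psi 1.482 z [ 0.003  0.003 -1.   ] F [ 5.8 -0.4 -3.6] M [-0.26 -1.02  0.2 ] g 0.127 q [-0.38  0.45  1.45  0.    1.24 -0.3 ]
rotvec hob [ 0.003 -0.002  0.002] hook [ 143.3 -115.2  129.4] foot [ 129.5 -114.9   17.4] grip [ 150.7 -115.3  165. ]
```

jog_arm --moves '[[[0, 0.5, 0, -0.3, 0, 0, 0], [0, 0.6, 0, -0.6, 0, 0, 0], [0, 0.6, 0, -0.6, 0, 0, 0], [0, 0.6, 0, -0.6, 0, 0, 0]]]'

```text
time_s: 32.6
ee_pos: [0.6138, -0.126, 0.1285]
eef_rot: [-0.0, 0.738, 0.675, 0.002]
force: [1.2, -0.3, 3.9]
grip_width: 0.129
```

```bash
python3 -c "
from h import *
s=st();rel(s)"
```

```text
t 32.6 pos [ 613.8 -126.   128.5] psi 1.482 z [ 0.002  0.003 -1.   ] F [ 1.2 -0.3  3.9] M [-0.2  -0.36  0.25] g 0.129 q [-0.38  0.45  1.45  0.    1.24 -0.29]
rotvec hob [ 0.003 -0.001  0.002] hook [ 143.3 -115.1  129.2] foot [ 129.5 -114.8   17.2] grip [ 150.8 -115.2  164.7]
```

jog_arm --moves '[[[0, 0, 0, 0.3, 0, 0, 0], [13, 0, 0, 0.3, 0, 0, 0], [18, 0, 0, 0.3, 0, 0, 0], [25, 0, 0, 0.3, 0, 0, 0], [35, 0, 0, 0.3, 0, 0, 0], [40, 0, 0, 0.3, 0, 0, 0], [40, 0, 0, 0.3, 0, 0, 0]]]'

```text
time_s: 33.3
ee_pos: [0.6136, -0.1258, 0.1278]
eef_rot: [-0.001, 0.738, 0.675, 0.001]
force: [-0.7, -0.7, -0.7]
grip_width: 0.398
```

jog_arm --moves '[[[40, 0, 0, 5, 0, 0, 0], [40, 0, 0, 15, 0, 0, 0], [40, 0, 0, 30, 0, 0, 0], [40, 0, 0, 60, 0, 0, 0], [40, 0, 0, 100, 0, 0, 0], [40, -40, 0, 140, 0, 0, 0], [40, -80, 0, 160, 0, 0, 0], [40, -120, 0, 170, 0, 0, 0], [40, -160, 0, 170, 0, 0, 0], [40, -200, 0, 170, 0, 0, 0]]]'

```text
time_s: 34.3
ee_pos: [0.4126, -0.1259, 0.2997]
eef_rot: [0.001, 0.738, 0.675, 0.002]
force: [-0.4, -0.0, -0.7]
grip_width: 0.401
```

```bash
python3 - <<'E'
from h import *
st();W=hobpt(H,(0,-.115));t=[]
print('warm',W,'expected guard',hobpt(H,(.149,-.115)))
for c,(x,y,w,h) in(('side',(160,80,180,150)),('top',(170,80,180,150))):
    sn=snap(c);k=2.2
    for n,P,z,x0 in(('pan',PAN,.08,(*W,1.48)),('guard',GUARD,.0172,(*hobpt(H,(.149,-.115)),-.09))):
        for q in finder.silhouettes(c,n)[:2]:
            print(c,n,round(q['score'],2),q['pixel'],q['pixels'].sum(),fit([(sn,q['pixels'])],P,z,x0,(.02,.02,.15)) if q['pixels'].sum()<3500 else '')
    for n in('bottle_a','dropper','cups','timer'): print(c,n,[(np.round(q['pixel']),round(q['score'],2)) for q in finder.silhouettes(c,n)[:2]])
    t.append(cv2.resize(sn['image'][y:y+h,x:x+w,::-1],None,fx=k,fy=k,interpolation=cv2.INTER_CUBIC))
cv2.imwrite('pics/c10.png',np.hstack(t))
E
```

```text
t 34.3 pos [ 412.6 -125.9  299.7] psi 1.483 z [ 0.004  0.001 -1.   ] F [-0.4 -0.  -0.7] M [-0.    0.04  0.02] g 0.401 q [-0.56 -0.01  1.62  0.    1.53 -0.47]
warm [ 0.46359525 -0.11222834] expected guard [ 0.61198414 -0.12570928]
side pan 0.87 [266.5, 165.6] 2517 (array([ 0.46505358, -0.11434472,  1.48860144]), np.float64(-0.9670068321369887))
side pan 0.62 [204.8, 134.7] 545 (array([ 0.47508891, -0.1006512 ,  1.48807656]), np.float64(0.0))
side guard 0.86 [219.2, 169.9] 802 (array([ 0.6174023 , -0.13688328, -0.09155937]), np.float64(-0.5405715158924206))
side bottle_a [(array([338., 334.]), 0.88), (array([207., 136.]), 0.78)]
side dropper [(array([162., 328.]), 0.69)]
side cups [(array([333., 142.]), 0.92)]
side timer [(array([311., 163.]), 0.74), (array([335., 144.]), 0.17)]
top pan 0.58 [273.5, 190.6] 770 (array([ 0.46382002, -0.11396577,  1.4730776 ]), np.float64(-0.3787145058331499))
top guard 0.64 [290.2, 148.1] 474 (array([ 0.61329242, -0.12849354, -0.08176171]), np.float64(-0.43717922397864917))
top bottle_a [(array([358., 129.]), 0.62), (array([148., 257.]), 0.61)]
top dropper []
top cups [(array([348., 264.]), 0.97)]
top timer [(array([305., 232.]), 0.56), (array([356., 131.]), 0.21)]
```

View pics/c10.png

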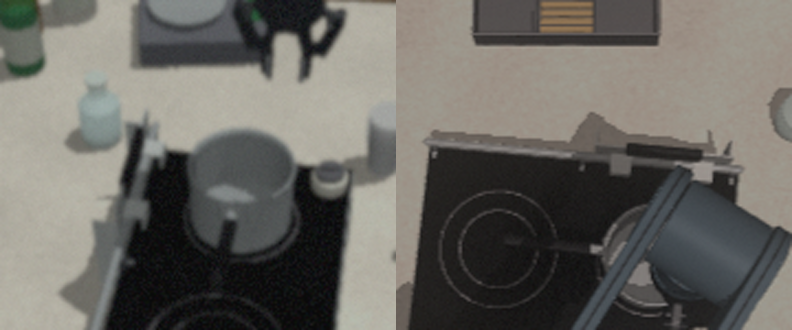

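```bash
python3 -c "
from plant import workorder;print(workorder.sign_off())"
```

```text
the job is handed in; nothing more can be done
None
```

The saucepan is on the keep-warm zone and the splash guard hangs on the far rail in front of it. I handed the job in at about 34 s of the 61 s allowed.

**Pan:**
- I gripped it by the handle and slid it across the glass. The clean side-view fit puts it about 2.5 mm from the zone centre.
- The handle points along hob +y to within about 0.01 rad. The top view was half hidden by the arm but agreed.

**Guard:**
- I tilted it about 0.32 rad with the lower edge out and lowered it until the lips touched the rail.
- Both the lip and the rear face then pushed back when moved sideways, so the hooks were engaged. The rail's axis is at about 129 mm.
- I rested it on the rail with about 11 N, swung it upright, and let go with almost no force on the wrist.
- The last picture shows both hooks over the rail. From the arm's pose just before release, the foot is under the hob, about 17 mm up.

**What failed or disagreed:**
- **First grasps:** the first two tries at the handle closed on air. The fingers stood about 34 mm higher than the reported tool position implied, and I corrected for that afterwards.
- **First contact on the rail:** I went down one step too many and pressed with about 25 N before backing off, so that first touch was firmer than intended.
- **Guard position by camera:** the final fits overlap poorly (0.44 and 0.54) and the side view is about 12 mm off from where I expect it. I relied on the contact readings and the picture instead.
- **Bystanders:** the bottles, cups and timer show within about 4 pixels of where they started. The dropper was found only in the side view.

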